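Pin the embossing wheel's collar with a linchpin and snap the ring over

TASK

Take the red-headed linchpin from the wooden block and push it gently, point down, through the hole in the end of the strap embosser's upper shaft until its head sits fully down on the shaft, with the ring lying out past the shaft's end. Then swing the ring over the end of the shaft until it snaps shut beneath, let go, and leave the tools and other things where they are without forcing anything.

Things in the scene. Friction and masses are not known exactly. Their poses are not given: they have to be found in the camera images.
- pin_head (a point): Centre of the linchpin's head: a red upright block, 18 mm along its own x (the flat faces to grip), 9 mm along y, 28 mm high. Its underside (the shoulder) is 14 mm below this point. The ring is hinged on the two x faces 8 mm below this point, so grip only the upper 16 mm of the head. Starts upright; whole pin 80 to 125 g.
- pin_point (a point): The linchpin's lower end, 48 mm below the head's centre. Round steel shank 9 mm thick, 34 mm long under the shoulder; its last 12 mm taper to a 4 mm flat point. Axes as the head's.
- ring (a joint): Swing of the pin's brass D-ring about the head's x: 0 = open, level, towards the head's -y; grows as the free end swings down to the point; 1.37 = shut. Sprung over centre: stays open, resists up to 0.62 (1 to 3 N at the free end), just past that snaps shut by itself. It clears the shaft's end only if the head is fully down on the shaft; else it catches at about 1.2.
- ring_far (a point): Middle of the ring's free end, on the wire's centre line, 31 mm from the hinge. 4 mm wire, ring 46 mm wide, its straight free end 31 mm wide. Axes turn with the ring.
- block: Wooden block fixed to the bench, 66 x 190 x 50 mm (top 50 mm up), origin under its centre, with three holes (10.5 mm, 42 mm deep) at y = -52, 0 and 52 mm. The linchpin hangs by its shoulder in one of them, a punch in each of the others.
- machine: Hand-cranked strap embosser fixed to the bench, green frame on a 150 x 170 mm base, 302 mm high; origin under it. Shafts run along its own y: the upper shaft's squared free end points to -y, the frame is on the +y side. From the pin hole it is 50 mm to the 78 mm brass wheel (its hub disc) and 82 mm to the frame.
- hole (a point): Frame mark: mouth of the pin hole when the upper shaft is at its lowest; z up, -y out along the shaft. The hole, 10.5 mm, goes down through the 20 x 20 mm shaft end. The real mouth stands 0 to 18 mm above this mark (roller gap setting) and the shaft may be rolled up to 0.1 rad, so the mouth lies up to 1 mm aside in x; neither is measured. The shaft rolls easily and the pin brings it true.
- collar_mark (a point): On the shaft's axis, 10 mm below the hole mark: front face of the sprung thrust collar, 38 mm across, which reaches 9 mm above the flat with the hole and covers the +y part of the mouth up to 2.5 mm from the hole's centre. The pin's taper pushes it back some 2 mm against 7 to 9 N; then it drags on the pin, which stays where it is left. Pushing it in takes some 6 to 16 N; over 35 N is rough.
- shaft_end (a point): Centre of the shaft's end face when the shaft is at its lowest, 10 mm out (-y) from the hole's centre and 10 mm below its mouth. The pin's head must have its axes along the machine's, so that the ring lies out (-y) past this face and swings down over it.
- punch_a: leather punch with a dark steel handle, standing in a hole of the block like the pin; origin on its axis at block-top height, handle 60 mm high above it, 15 mm thick
- punch_b: leather punch with a dark wooden handle, same size and origin as punch_a, in another hole of the block
- mallet: white-headed mallet lying on the bench, head 75 mm long and 54 mm across, handle 220 mm along its own -y; origin under the head
- spare_wheel: spare brass embossing wheel lying flat, 80 mm across, 24 mm high; origin at its underside centre
- tape_roll: roll of tape lying flat, 84 mm across, 20 mm high; origin at its underside centre
- tape_measure: black tape measure standing on its edge, 66 x 36 x 62 mm; origin at its underside centre
- drink_bottle: brown drink bottle, 62 mm across, 175 mm high; origin at its underside centre

How it is judged (in metres and radians):
On the way, in this order (a step that is already met when the one before it is completed fails the run):
1. the pin stands upright through the shaft's hole, pushed down, its ring still open (horizontal distance between pin_head and hole below 0.006 m and z of pin_head in the frame of hole below 0.035 m and angle between pin_head's own z axis and vertical below 0.2 rad and value of joint ring below 0.5 rad), for 0.3 s.
2. the ring has been swung over the shaft's end and is shut (horizontal distance between pin_head and hole below 0.006 m and z of pin_head in the frame of hole below 0.035 m and angle between pin_head's own z axis and vertical below 0.2 rad and value of joint ring above 1.29 rad), for 0.2 s.
At the end, for the whole second after the job is handed in: the linchpin stands in the shaft hole (head within 6 mm of the hole mark seen from above, less than 0.2 rad from upright, head centre less than 35 mm above the mark), its ring is shut (joint above 1.29 rad, which it reaches only when the head sits down on the shaft), and it is released and at rest (all of step 2 and linear speed of linchpin below 0.02 m/s and contact force between the fingers and linchpin below 0.05 N); the robot touches nothing.
It fails at once if the pin was forced: contact forces between pin and machine summed to more than 55 N (some 20 N at rest, from the collar) (contact force between linchpin and machine above 55 N).
It fails at once if the robot pressed on the machine itself with more than 20 N (contact force between any of the fingers, the arm and machine above 20 N).
It fails at once if a bystander was moved by more than 30 mm (distance of any of punch_a, punch_b, mallet, spare_wheel, tape_roll, tape_measure, drink_bottle from where it was at the start of the episode above 0.03 m).
It also fails if it takes over 70 s, if anything falls off the work surface, if the arm or the gripper's body presses on something with over 40 N, if the wrist force passes 120 N, or if a joint passes its speed limit or range.

ROBOT

A 7-joint arm with a two-finger parallel gripper is mounted at the origin on the work surface. World frame = base frame: x ahead of the robot, y to its left, z up, the work surface at z = 0. Lengths are in mm, angles in rad, forces in N, time in s.
With the tool pointing down it reaches from about 400 to 875 mm from the base axis. Payload 4.4 kg.
Tool frame: the origin (TCP) lies at the very end of the fingers, on their centre line; the grasp point (between the pads) lies ctrl.grip_depth behind it (ctrl.grip_depth is the distance from the TCP to the grasp point, in mm); z points along the fingers, y is the direction in which the jaws open and shut (so a half turn about z gives the same grasp; the last joint's range is limited). The gripper opens to 85 mm and grips with 20 to 120 N. Pads are 22 mm wide; open, the fingers measure 114 mm over their backs; the gripper's body (76 mm by 85 mm) begins 54 mm behind the grasp point. The pads swing forward as they close: fully open they stand 13 mm farther back than shut.
Start: joints at [1.183, 0.628, 0.038, 1.517, -0.027, 0.996, -0.02], TCP at [205.606, -616.639, 231.313] pointing down, gripper open.
Joint ranges: [-3.06, 3.06], [-0.37, 2.12], [-1.25, 1.32], [0.18, 2.47], [-1.1, 4.24], [0.23, 1.98], [-2.94, 2.94]. Speed limits (rad/s): [2.57, 2.57, 3.14, 3.14, 3.14, 3.14, 3.14].

INTERFACE

Orientations are given as [roll, pitch, yaw] about the fixed x, y, z axes, in that order (R = Rz(yaw) Ry(pitch) Rx(roll)).
In Python, from cell import ctrl gives the robot as it stands.
- The arm moves only by the tool servo_tool, never from a script. Its argument "commands" is one flat list of numbers, 5 for each row, row after row: the shift along the tool's x, y, z in units of 25 mm (1.0 is 25 mm), then the turn about the tool's z in units of 6 degrees (1.0 is 6 degrees), then the closure, from 0 (fully open) to 1 (shut). In form: [tx, ty, tz, twist, gripper, tx, ty, tz, twist, gripper, ...]. A call has 1 to 10 rows; each row is the pose to reach, as a shift and turn from the pose commanded when the call began, along the tool's axes at that moment; what a row does not reach only later rows make up. A row lasts 1/12 s, in which the tool goes at most 41.7 mm and 7.16 degrees, less where a joint would pass 70% of its speed; a pose out of reach is approached as far as the arm can. A call with a gripper value outside its range is refused whole. The fingers move at their own pace and stop on an object; the grip force is fixed at half the most. Time passes only in rows, so rows that repeat a pose let the fingers close. It gives the time, the measured TCP pose, the force and the opening at its end, in the units of the state.
- ctrl.read_state(): the state, without advancing time (a new reading comes with each control period).
- ctrl.get_image(name): name is "scene" or "side" or "wrist"; returns a dict with "img" (384x512x3 uint8, blue, green, red), "K" (3x3 intrinsics, pixels), "T" (4x4, takes a point from camera to world coordinates). Camera axes: x right, y down, z forward; pixel columns grow to the right and rows downward; lengths in mm; the calibration is good to about 2 mm. A picture is of the moment at which its call begins. There is no depth.
- ctrl.finish_job(): hands the job in, once; it reports no verdict.
The state is a dict: "clock": time; "qpos": joint angles; "qd": joint speeds; "tau": joint torques, N m; "eef_pos": TCP position; "tool_rot": TCP orientation; "force": force on the tool from outside, world axes, zero at the start; "torque": the same for the moment, N m; "width": finger opening in mm.
Only numpy, scipy, OpenCV 4.12 (cv2) and the standard library are available. Lean on these libraries where they do the work, as an engineer would, in place of code of your own. Each camera call takes 0.05 s, during which the arm holds its last target.

## Working session

There is one attempt and no reset: what is moved stays moved. The work goes in short steps, Python scripts to look and compute and a tool call to move; the robot and the scene stay as the last step left them, time stands still between calls to the robot, and variables do not carry over. Pictures are saved under pics/ and viewed, and the job is handed in when it is done.

Besides the shell and the picture viewer there is one more tool, called after ">>>" as name(argument=value, ...) on one line, values as JSON. servo_tool: Moves the arm, as the interface text tells. Its arguments: {"type":"object","properties":{"commands":{"type":"array","items":{"type":"number"}}},"required":["commands"]}

```bash
mkdir -p pics; ls
python3 - <<'E'
from cell import ctrl
import cv2,numpy as np
print(ctrl.read_state(),ctrl.grip_depth)
for n in ["scene","side","wrist"]:
    d=ctrl.get_image(n); cv2.imwrite(f"pics/{n}0.png",d["img"]); np.savez(f"{n}0.npz",**d); print(n,d["K"].tolist(),d["T"].round(3).tolist())
E
```

```text
pics
{'clock': 0.0, 'qpos': array([ 1.18321025,  0.62930676,  0.03844764,  1.5183559 , -0.02700727,
        0.996287  , -0.02002531]), 'qd': array([ 1.88698950e-03, -5.78490830e-04, -1.25854273e-03, -1.11550325e-04,
       -9.78009325e-05,  5.03932282e-04, -2.40724640e-03]), 'tau': array([-2.71275303e-04, -5.63405335e+01,  1.22609988e+00, -1.93444866e+01,
        1.09981195e-02,  1.05622484e-02,  8.81416113e-07]), 'eef_pos': array([ 205.40381989, -616.04871934,  230.41856159]), 'tool_rot': array([-3.13975382e+00,  1.92064134e-05,  3.21752511e-01]), 'force': array([0.03466575, 0.56277701, 0.23231866]), 'torque': array([-0.00260921,  0.00728796,  0.0001295 ]), 'width': 85.3877997164243} 18.700000000000003
scene [[417.55565030493847, 0.0, 256.41429964057374], [0.0, 417.55565030493847, 193.05919725718203], [0.0, 0.0, 1.0]] [[0.434, 0.555, -0.71, 1445.038], [0.901, -0.256, 0.35, -505.726], [0.013, -0.792, -0.611, 879.671], [0.0, 0.0, 0.0, 1.0]]
side [[426.5398962630101, 0.0, 261.15517963450765], [0.0, 426.5398962630101, 185.47568015748024], [0.0, 0.0, 1.0]] [[0.964, -0.158, 0.213, 326.786], [-0.265, -0.56, 0.785, -916.566], [-0.004, -0.813, -0.582, 740.28], [0.0, 0.0, 0.0, 1.0]]
wrist [[309.17276235836147, 0.0, 255.10619707479495], [0.0, 309.17276235836147, 191.6512053364047], [0.0, 0.0, 1.0]] [[0.317, -0.905, -0.284, 278.602], [-0.948, -0.303, -0.094, -591.504], [-0.001, 0.299, -0.954, 374.087], [0.0, 0.0, 0.0, 1.0]]
```

View pics/scene0.png

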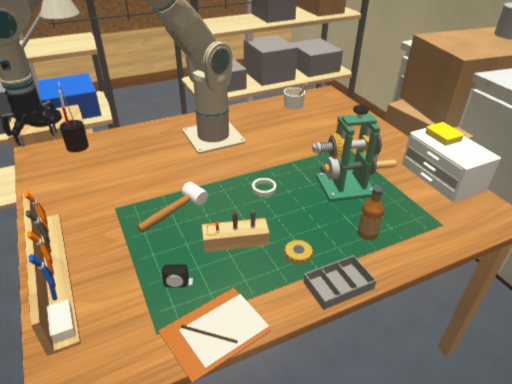

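View pics/side0.png

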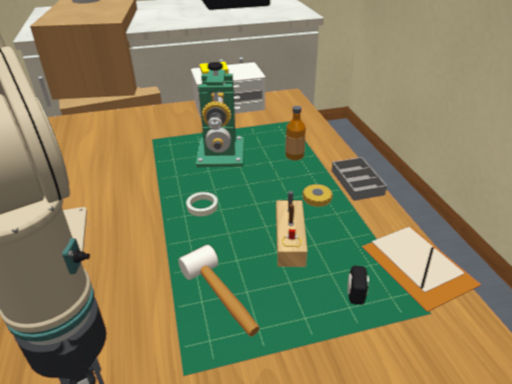

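View pics/wrist0.png

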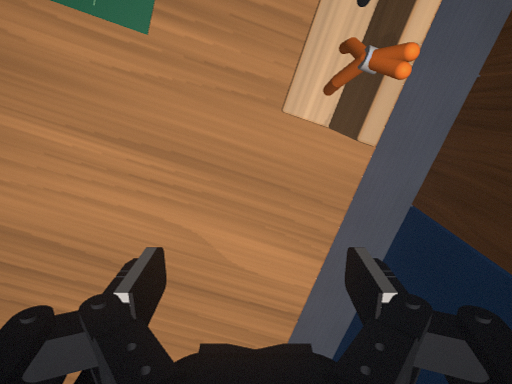

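The scene view shows the block (~235,235) with the red pin at (214,226) and the machine at (350,150). The side view shows the pin at (292,234) and the machine at (218,130). I'll zoom in on both.

```bash
cat > h.py <<'E'
import numpy as np,cv2
def load(n): return dict(np.load(n+".npz"))
def ray(d,uv):
    K,T=d["K"],d["T"]; v=T[:3,:3]@np.linalg.solve(K,[uv[0],uv[1],1.]); return T[:3,3],v/np.linalg.norm(v)
def onz(d,uv,z):
    o,v=ray(d,uv); return o+v*(z-o[2])/v[2]
def tri(*du):
    A=np.zeros((3,3));b=np.zeros(3);rs=[ray(d,u) for d,u in du]
    for o,v in rs:
        P=np.eye(3)-np.outer(v,v);A+=P;b+=P@o
    x=np.linalg.solve(A,b)
    return x,[np.linalg.norm((np.eye(3)-np.outer(v,v))@(x-o)).round(2) for o,v in rs]
def proj(d,p):
    T=d["T"];c=T[:3,:3].T@(np.array(p,float)-T[:3,3]);q=d["K"]@c;return q[:2]/q[2]
def crop(d,x0,y0,w,h,s,fn):
    cv2.imwrite(fn,cv2.resize(d["img"][y0:y0+h,x0:x0+w],None,fx=s,fy=s,interpolation=cv2.INTER_CUBIC))
E
python3 - <<'E'
from h import *
s=load("scene0");d=load("side0")
crop(s,195,200,90,60,8,"pics/a1.png");crop(d,265,185,55,90,6,"pics/a2.png")
crop(s,300,100,110,105,5,"pics/a3.png");crop(d,185,55,80,115,5,"pics/a4.png")
E
```

```text
(no output)
```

View pics/a1.png

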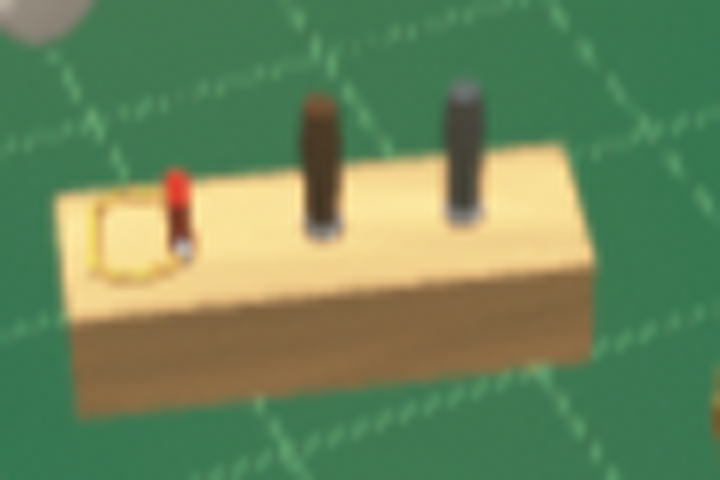

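View pics/a2.png

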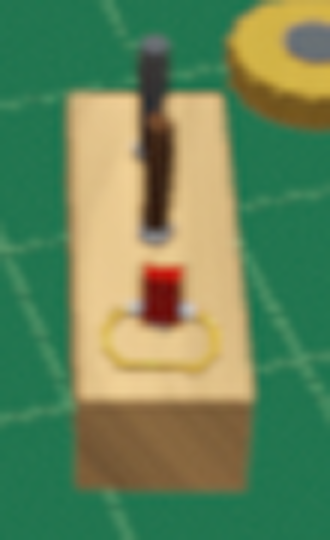

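View pics/a3.png

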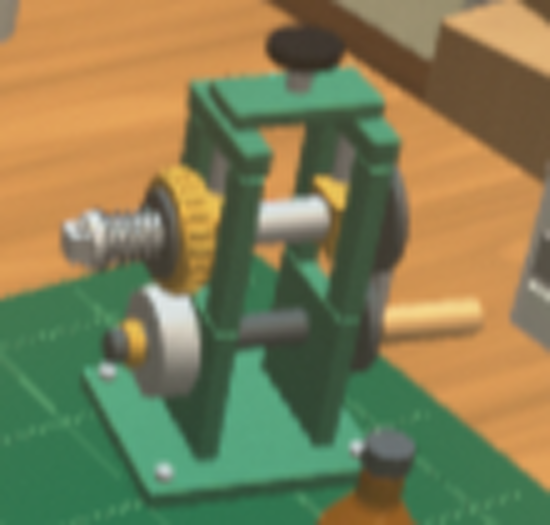

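View pics/a4.png

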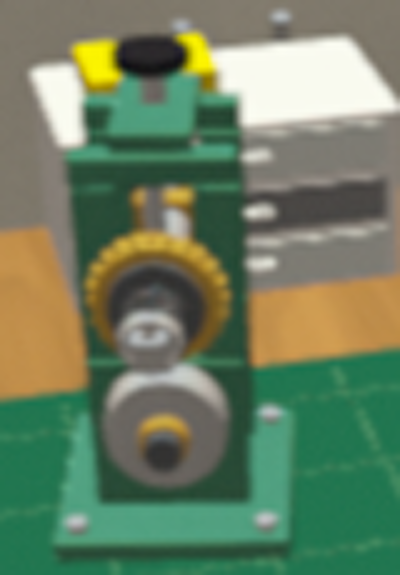

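The pin sits in the block's y=-52 hole with its ring towards -y. I'll triangulate the pin, the block corners and the machine's key points.

Run:
```python
from h import *
s=load("scene0");d=load("side0")
def red(D,x0,y0,x1,y1):
    im=D["img"].astype(int);m=(im[...,2]>90)&(im[...,1]<70)&(im[...,0]<70)&(im[...,2]>2*im[...,1]);mm=np.zeros_like(m);mm[y0:y1,x0:x1]=m[y0:y1,x0:x1]
    v,u=np.nonzero(mm);print(len(u),u.min(),u.max(),v.min(),v.max());return u.mean(),v.mean()
a=red(s,205,215,225,235);b=red(d,280,220,300,245);print(a,b,tri((s,a),(d,b)))
# block top corners
f=lambda x0,y0,k,x,y:(x0+(x+.5)/k-.5,y0+(y+.5)/k-.5)
c=[f(195,200,8,*p) for p in [(55,193),(68,322),(565,145),(597,262)]]
P=[onz(s,p,50) for p in c];print("block scene",np.round(P,1))
print("block side",np.round([onz(d,f(265,185,6,*p),50) for p in [(67,93),(222,93),(75,402),(255,402)]],1))
# base bolts of machine
print("shaft end",tri((s,f(300,100,5,78,243)),(d,f(185,55,5,150,340))))
print("bolts side",np.round([onz(d,f(185,55,5,*p),14) for p in [(76,522),(265,520),(270,412)]],1))
print("bolts scene",np.round([onz(s,f(300,100,5,*p),14) for p in [(108,371),(164,471),(357,445)]],1))
print("base side",np.round([onz(d,f(185,55,5,*p),12) for p in [(55,543),(290,541)]],1))
```

```text
4 217 217 225 228
48 289 294 230 238
(np.float64(217.0), np.float64(226.5)) (np.float64(291.3958333333333), np.float64(233.79166666666666)) (array([ 591.79077098, -210.20780625,   63.20445733]), [np.float64(0.41), np.float64(0.41)])
block scene [[ 546.7 -242.3   50. ]
 [ 613.2 -261.3   50. ]
 [ 601.9  -58.7   50. ]
 [ 664.5  -77.1   50. ]]
block side [[ 599.6  -59.8   50. ]
 [ 665.6  -78.4   50. ]
 [ 546.1 -245.4   50. ]
 [ 612.2 -263.9   50. ]]
shaft end (array([487.99205264, 176.7748894 , 174.62420869]), [np.float64(2.8), np.float64(2.8)])
bolts side [[442.4 257.7  14. ]
 [559.7 227.1  14. ]
 [594.6 364.6  14. ]]
bolts scene [[434.5 253.4  14. ]
 [551.  223.5  14. ]
 [582.4 362.   14. ]]
base side [[426.1 239.6  12. ]
 [570.1 201.4  12. ]]
```

>>> servo_tool(commands=[1.5, -0.8, 0, -1, 0, 3, -1.6, 0, -2, 0, 4.5, -2.4, 0, -3, 0, 6, -3.2, 0, -4, 0, 7.5, -4, 0, -5, 0, 9, -4.8, 0, -6, 0, 10.5, -5.6, 0, -7, 0, 12, -6.4, 0, -8, 0, 13.5, -7.2, 0, -9, 0, 15, -8, 0, -9.25, 0])

```text
clock: 0.98
eef_pos: [493.3, -312.8, 231.2]
tool_rot: [-3.141, -0.0, 1.295]
force: [1.6, -0.2, -0.0]
width: 85.1
```

>>> servo_tool(commands=[1.3, 0.7, 0.3, 0, 0, 2.6, 1.4, 0.6, 0, 0, 3.8, 2.0, 0.9, 0, 0, 5.0, 2.67, 1.25, 0, 0, 5.0, 2.67, 1.25, 0, 0, 5.0, 2.67, 1.25, 0, 0])

```text
clock: 1.48
eef_pos: [592.1, -209.5, 199.0]
tool_rot: [-3.14, -0.002, 1.295]
force: [-0.0, -1.5, 0.5]
width: 85.5
```

Run:
```python
from cell import ctrl
import cv2,numpy as np
d=ctrl.get_image("wrist"); cv2.imwrite("pics/w1.png",d["img"]); np.savez("w1.npz",**d); s=ctrl.read_state();print(s["eef_pos"],s["tool_rot"],s["qpos"].round(2),d["T"].round(3))
```

```text
[ 590.94956445 -212.07927142  199.39858684] [-3.14018110e+00  3.21167459e-04  1.29215080e+00] [ 0.44  0.64 -0.23  1.61  0.17  0.91 -0.13] [[ 9.63000e-01 -2.58000e-01 -8.30000e-02  6.13625e+02]
 [-2.71000e-01 -9.19000e-01 -2.86000e-01 -1.35638e+02]
 [-2.00000e-03  2.98000e-01 -9.55000e-01  3.42698e+02]
 [ 0.00000e+00  0.00000e+00  0.00000e+00  1.00000e+00]]
```

View pics/w1.png

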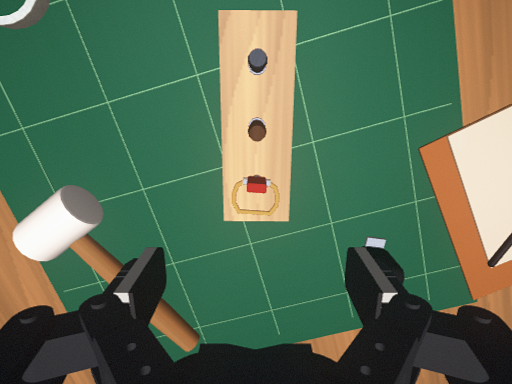

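The wrist view shows the red head at (257,185), its ring below spanning x 232–280, and the block axis near vertical. Next I'll measure the head and ring orientation.

Run:
```python
from h import *
from cell import ctrl
w=load("w1")
im=w["img"].astype(int)
m=((im[...,2]>90)&(im[...,1]<80)&(im[...,0]<80)).astype(np.uint8)
m[:, :240]=0;m[:,275:]=0;m[:165]=0;m[205:]=0
v,u=np.nonzero(m);print(u.min(),u.max(),v.min(),v.max(),u.mean(),v.mean())
top=((im[...,2]>160)&(im[...,1]<80)&(im[...,0]<80)).astype(np.uint8)*m
v,u=np.nonzero(top);pts=np.c_[u,v].astype(np.float32);r=cv2.minAreaRect(pts);print(r,len(u),u.mean(),v.mean())
print("top centre on z=78",onz(w,(u.mean(),v.mean()),78))
crop(w,220,160,80,65,10,"pics/w1c.png")
for i in range(4): s=ctrl.read_state();print(s["eef_pos"],s["tool_rot"])
```

```text
247 265 176 192 256.2897526501767 184.25088339222614
((256.027587890625, 187.66897583007812), (18.43609619140625, 8.636731147766113), 4.763641834259033) 162 256.08641975308643 187.60493827160494
top centre on z=78 [ 592.59994462 -211.66973682   78.        ]
[ 590.94956445 -212.07927142  199.39858684] [-3.14018110e+00  3.21167459e-04  1.29215080e+00]
[ 590.94956445 -212.07927142  199.39858684] [-3.14018110e+00  3.21167459e-04  1.29215080e+00]
[ 590.94956445 -212.07927142  199.39858684] [-3.14018110e+00  3.21167459e-04  1.29215080e+00]
[ 590.94956445 -212.07927142  199.39858684] [-3.14018110e+00  3.21167459e-04  1.29215080e+00]
```

View pics/w1c.png

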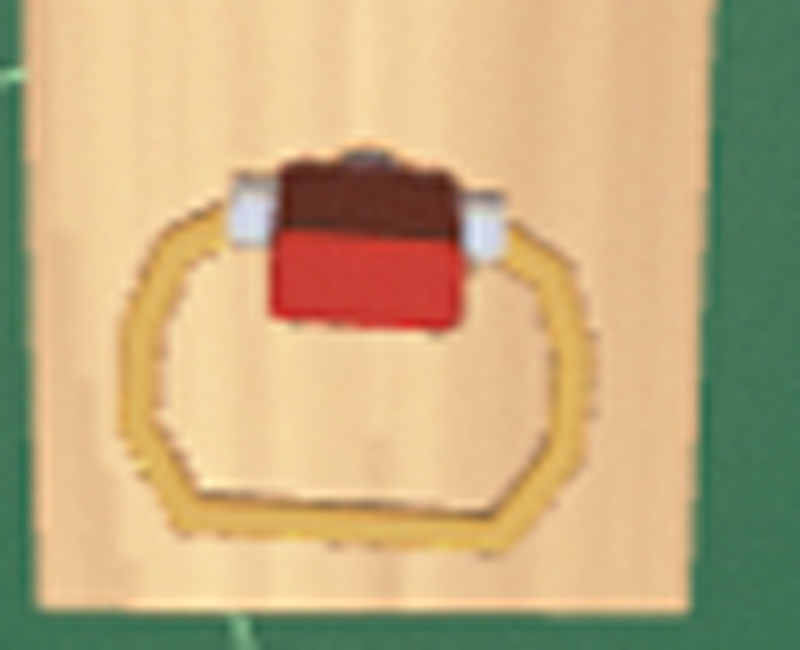

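>>> servo_tool(commands=[0.05, 0.03, 1.3, 0.53, 0.3, 0.05, 0.03, 2.6, 0.53, 0.3, 0.05, 0.03, 3.8, 0.53, 0.3, 0.05, 0.03, 4.4, 0.53, 0.3, 0.05, 0.03, 4.8, 0.53, 0.3, 0.05, 0.03, 4.8, 0.53, 0.3])

```text
clock: 2.03
eef_pos: [590.0, -213.1, 78.2]
tool_rot: [-3.138, 0.001, 1.233]
force: [0.0, -0.8, -0.3]
width: 59.6
```

Run:
```python
from cell import ctrl
import cv2,numpy as np
d=ctrl.get_image("wrist"); cv2.imwrite("pics/w2.png",d["img"]); np.savez("w2.npz",**d); s=ctrl.read_state();print(s["eef_pos"],s["tool_rot"])
```

```text
[ 591.2504683  -213.02281299   79.75630321] [-3.14043028e+00  7.42737252e-04  1.23313019e+00]
```

View pics/w2.png

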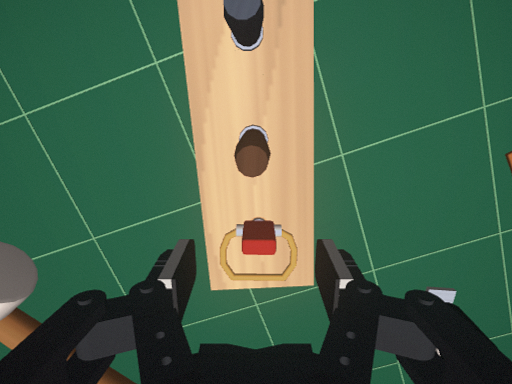

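Run:
```python
from h import *
w=load("w2");im=w["img"].astype(int)
top=((im[...,2]>160)&(im[...,1]<80)&(im[...,0]<80));top[:200]=0;top[300:]=0
v,u=np.nonzero(top);print(cv2.minAreaRect(np.c_[u,v].astype(np.float32)),u.mean(),v.mean())
p=onz(w,(u.mean(),v.mean()),78);print(p)
print(proj(w,[591.25,-213.02,79.76]))
# camera pos in tool frame, from three pictures
for n,e,y in (("w1",[590.95,-212.08,199.4],1.292),("w2",[591.25,-213.02,79.76],1.233)):
    t=load(n)["T"][:3,3]-e;c,s=np.cos(y),np.sin(y);print(t@[c,s,0],t@[s,-c,0],t[2])
```

```text
((259.0, 247.0), (14.0, 32.0), 90.0) 258.8471615720524 246.8471615720524
[ 592.89142337 -211.76425518   78.        ]
[256.65035508 251.49378431]
79.73092775139126 0.7624192720127402 143.2975574492531
76.90961057113674 -0.2529831362999643 141.9541586213362
```

>>> servo_tool(commands=[0.06, 0.04, 0.3, 0, 0.3, 0.06, 0.04, 0.58, 0, 0.3, 0.06, 0.04, 0.58, 0, 0.6, 0.06, 0.04, 0.58, 0, 1, 0.06, 0.04, 0.58, 0, 1, 0.06, 0.04, 0.58, 0, 1, 0.06, 0.04, 0.58, 0, 1, 0.06, 0.04, 0.58, 0, 1])

```text
clock: 2.75
eef_pos: [593.9, -210.7, 66.2]
tool_rot: [3.141, 0.0, 1.235]
force: [-1.7, 0.2, 3.7]
width: 15.7
```

Run:
```python
from cell import ctrl
import cv2,numpy as np
d=ctrl.get_image("wrist"); cv2.imwrite("pics/w3.png",d["img"]); np.savez("w3.npz",**d); s=ctrl.read_state();print(s["eef_pos"],s["tool_rot"],s["width"],s["force"])
```

```text
[ 593.89719304 -210.70739934   66.17201058] [3.14080219e+00 4.26124782e-05 1.23495687e+00] 15.576701064088729 [-0.09161876 -0.07669694  4.66155898]
```

View pics/w3.png

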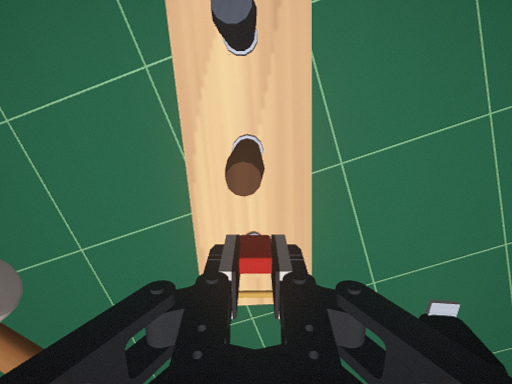

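>>> servo_tool(commands=[0, 0, -0.3, 0, 1, 0, 0, -0.8, 0, 1, 0, 0, -1.6, 0, 1, 0, 0, -2.6, 0, 1, 0, 0, -4, 0, 1, 0, 0, -5.5, 0, 1, 0, 0, -7, 0, 1, 0, 0, -8, 0, 1, 0, 0, -8, 0, 1])

```text
clock: 3.55
eef_pos: [596.9, -211.3, 273.3]
tool_rot: [3.129, -0.001, 1.235]
force: [0.8, -0.9, -1.1]
width: 15.8
```

Run:
```python
from cell import ctrl
import cv2,numpy as np
for n in ("wrist","side"):
    d=ctrl.get_image(n); cv2.imwrite(f"pics/{n}4.png",d["img"]); np.savez(f"{n}4.npz",**d)
s=ctrl.read_state();print(s["eef_pos"],s["tool_rot"],s["width"],s["force"],s["qpos"].round(2))
```

```text
[ 593.815192   -210.69954968  267.39341878] [3.13901586e+00 2.33845486e-05 1.23485384e+00] 15.51509749428893 [ 0.84112538 -0.89872943 -1.77593876] [ 0.43  0.57 -0.22  1.53  0.14  1.05 -0.16]
```

View pics/wrist4.png

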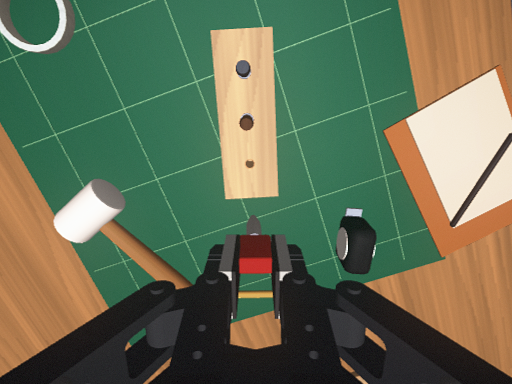

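View pics/side4.png

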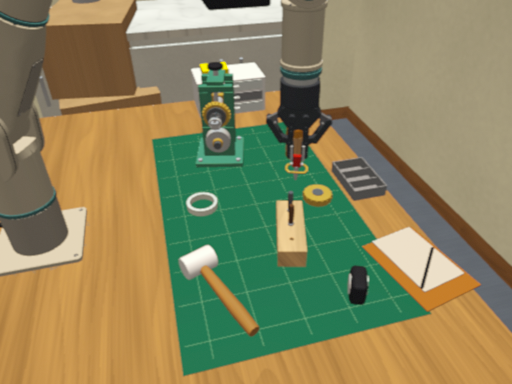

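The pin is lifted cleanly: the block's third hole is empty at (249,163) in the wrist view, and the ring is still open. Next I'll move to a viewing pose in front of the shaft end.

>>> servo_tool(commands=[0.9, -0.8, 0, -0.1, 1, 2, -1.9, 0, -0.2, 1, 3.2, -3, 0, -0.3, 1, 4.4, -4.1, 0, -0.4, 1, 5.6, -5.2, 0, -0.5, 1, 6.8, -6.3, 0, -0.6, 1, 8, -7.4, 0, -0.7, 1, 9, -8.4, 0, -0.77, 1, 9.54, -8.8, 0, -0.77, 1, 9.54, -8.8, 0, -0.77, 1])

```text
clock: 4.48
eef_pos: [461.4, 91.6, 264.7]
tool_rot: [-3.138, -0.001, 1.324]
force: [0.2, 0.1, -1.5]
width: 15.5
```

>>> servo_tool(commands=[0, 0, 0, 0, 1, 0, 0, 0, 0, 1, 0, 0, 0, 0, 1])

```text
clock: 4.73
eef_pos: [464.5, 85.5, 264.9]
tool_rot: [-3.141, 0.001, 1.313]
force: [0.0, -0.0, -1.3]
width: 15.8
```

Run:
```python
from cell import ctrl
import cv2,numpy as np
from h import *
for n in ("wrist","side","scene"):
    d=ctrl.get_image(n); cv2.imwrite(f"pics/{n}5.png",d["img"]); np.savez(f"{n}5.npz",**d)
    s=ctrl.read_state();print(s["eef_pos"],s["tool_rot"],s["width"],s["force"],s["qpos"].round(2))
    print(n,d["T"][:3,3])
```

```text
[464.65645531  85.54886406 265.06092686] [-3.14080587e+00  8.93689078e-04  1.31294983e+00] 15.81306871844092 [-0.32906452  0.67523004 -1.10120299] [-0.01  0.35 -0.31  1.94  0.14  0.87 -0.65]
wrist [484.8209235  160.12478383 408.45677177]
[464.68017781  85.73181261 265.17856735] [-3.14098505e+00  6.67160545e-04  1.31315489e+00] 15.274729050730757 [-0.74583145 -0.2489825  -0.04246206] [-0.01  0.35 -0.31  1.94  0.14  0.87 -0.65]
side [ 326.7862238  -916.56571191  740.28025627]
[464.69067798  85.89768536 265.2723736 ] [-3.14114775e+00  4.98670881e-04  1.31337630e+00] 15.498691474191906 [-0.99465322  0.18830304 -1.89121474] [-0.01  0.35 -0.31  1.94  0.14  0.87 -0.65]
scene [1445.03782705 -505.72637715  879.67129176]
```

View pics/wrist5.png

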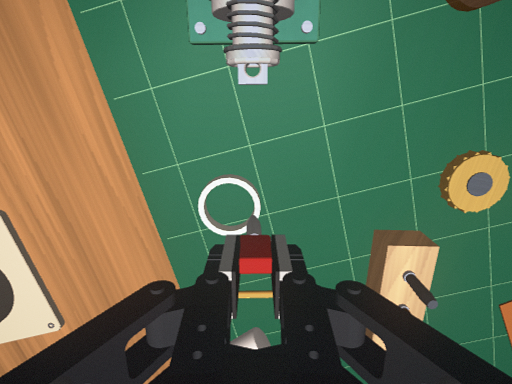

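The hole shows at about (252,70) on the squared shaft end, with the collar behind it. I'll zoom in on both.

Run:
```python
from h import *
w=load("wrist5");crop(w,215,30,80,60,10,"pics/c1.png");crop(w,205,205,100,100,6,"pics/c2.png")
crop(load("scene5"),300,125,60,45,12,"pics/c3.png");crop(load("side5"),195,95,45,50,12,"pics/c4.png")
```

```text
(no output)
```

View pics/c1.png

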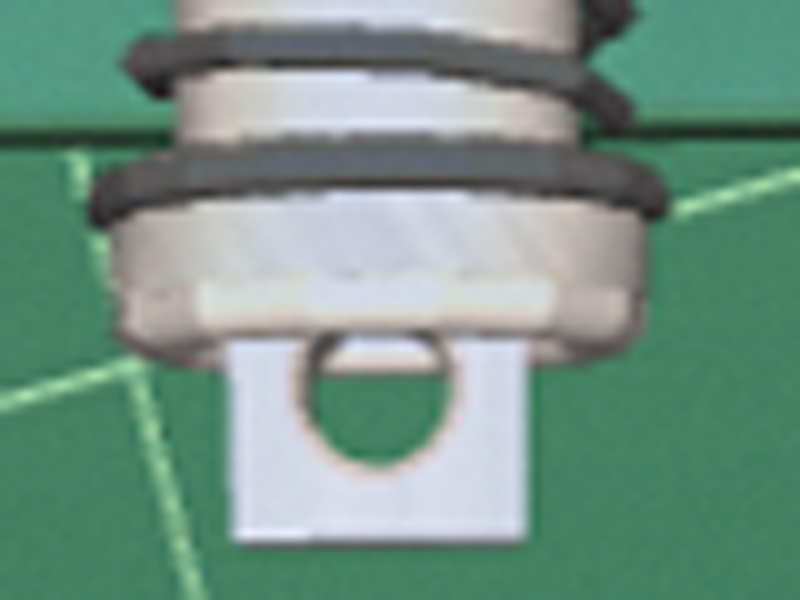

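View pics/c2.png

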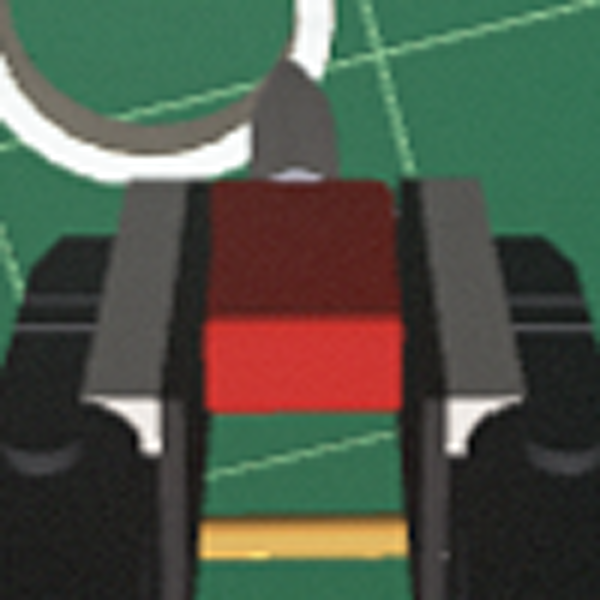

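View pics/c3.png

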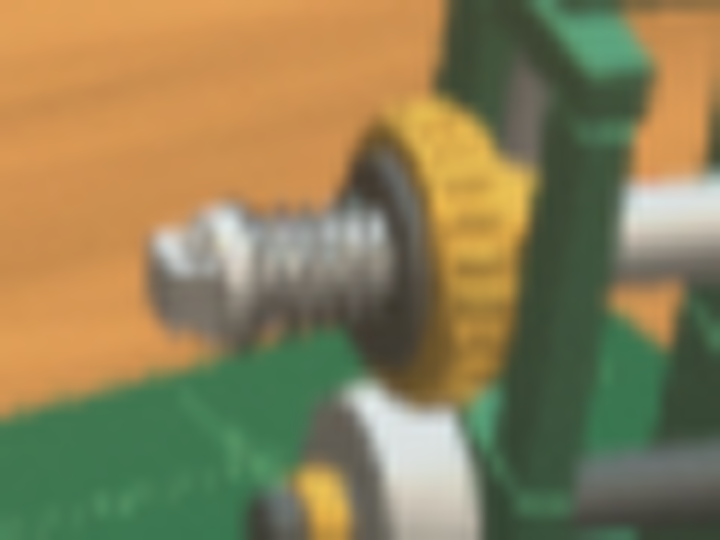

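View pics/c4.png

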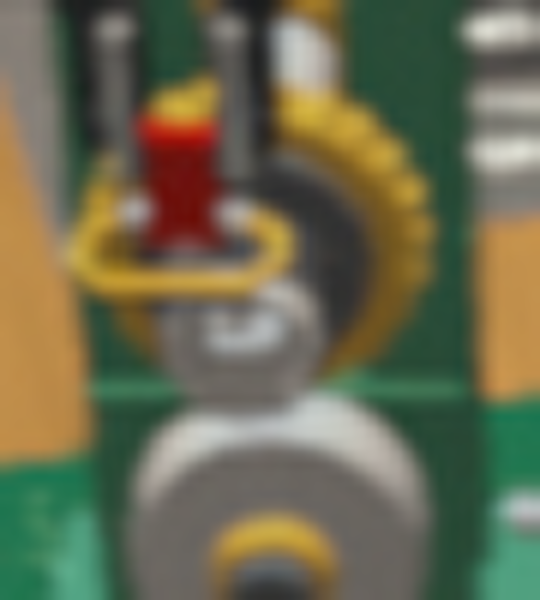

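Run:
```python
from h import *
w=load("wrist5");d=load("side5");T=w["T"]
f=lambda x0,y0,k,x,y:(x0+(x+.5)/k-.5,y0+(y+.5)/k-.5)
fc=f(215,30,10,381,541)
print("side tri",tri((w,fc),(d,f(195,95,12,243,350))))
o,v=ray(w,fc); zc=v@T[:3,2]
for wpx in (28.8,29.2,29.6): print(wpx,o+v*(309.17*20/wpx/zc))
print("cam x yaw",np.arctan2(T[1,0],T[0,0]))
for z in (176,182,188,192):
    L,R=[onz(w,f(215,30,10,*p),z) for p in [(235,541),(527,541)]]
    Lb,Rb=[onz(w,f(215,30,10,*p),z) for p in [(228,340),(528,340)]]
    e=(R-L);m=(L+R)/2;b=(Lb+Rb)/2
    h=onz(w,f(215,30,10,379,390),z)
    print(z,"front w",np.linalg.norm(e).round(2),"yaw",np.arctan2(e[1],e[0]).round(3),"axis",np.arctan2(*(b-m)[[0,1]]).round(3),"mid",m.round(1),"hole",h.round(1))
    hl,hr,hb=[onz(w,f(215,30,10,*p),z) for p in [(297,390),(461,390),(379,472)]]; print(np.linalg.norm(hr-hl).round(2),hb.round(2), np.linalg.norm(hb-m))
print("tip",onz(w,f(205,205,6,288,62),215.2),"head top centre",onz(w,f(205,205,6,304,364),277.2), "shank base", onz(w,f(205,205,6,294,175),249.2))
```

```text
side tri (array([485.2885211 , 167.35016459, 178.99782611]), [np.float64(0.64), np.float64(0.64)])
28.8 [484.65594588 167.37678532 181.14200757]
29.2 [484.65820584 167.27744283 184.25590845]
29.6 [484.66040473 167.18078528 187.28564985]
cam x yaw -0.2570353433444999
176 front w 20.74 yaw -0.257 axis 0.244 mid [484.7 167.5 176. ] hole [487.1 177.2 176. ]
11.49 [485.7  172.02 176.  ] 4.600753353316387
182 front w 20.2 yaw -0.257 axis 0.244 mid [484.7 167.3 182. ] hole [487.  176.8 182. ]
11.19 [485.67 171.71 182.  ] 4.482002155364502
188 front w 19.67 yaw -0.257 axis 0.244 mid [484.7 167.2 188. ] hole [487.  176.3 188. ]
10.89 [485.65 171.41 188.  ] 4.36325095741262
192 front w 19.31 yaw -0.257 axis 0.244 mid [484.7 167.  192. ] hole [486.9 176.1 192. ]
10.7 [485.64 171.2  192.  ] 4.284083492111388
tip [463.28578178  85.85251013 215.2       ] head top centre [464.76059874  84.20950728 277.2       ] shank base [464.69148512  87.74353882 249.2       ]
```

The flat is at z ≈ 184 and the hole at ≈ (487.2, 176.9). The pin's tip is at ≈ (463, 84). Next I'll move sideways until the pin is above the hole.

>>> servo_tool(commands=[0.6, 0, 0, 0, 1, 1.4, -0.02, 0, 0, 1, 2.2, -0.04, 0, 0, 1, 3, -0.04, 0, 0, 1, 3.6, -0.04, 0, 0, 1, 3.81, -0.04, 0, 0, 1, 3.81, -0.04, 0, 0, 1, 3.81, -0.04, 0, 0, 1, 3.81, -0.04, 0, 0, 1])

```text
clock: 5.63
eef_pos: [487.5, 177.8, 265.4]
tool_rot: [-3.141, 0.001, 1.314]
force: [0.1, -0.4, -1.2]
width: 15.3
```

Run:
```python
from cell import ctrl
import cv2,numpy as np
from h import *
for n in ("wrist","side","scene"):
    d=ctrl.get_image(n); cv2.imwrite(f"pics/{n}6.png",d["img"]); np.savez(f"{n}6.npz",**d)
    s=ctrl.read_state();print(s["eef_pos"],s["tool_rot"],s["width"],s["force"])
w=load("wrist6");crop(w,195,140,120,110,5,"pics/d1.png")
a=load("scene6");b=load("side6")
i1=cv2.resize(a["img"][110:170,285:345],None,fx=6,fy=6,interpolation=cv2.INTER_CUBIC);i2=cv2.resize(b["img"][85:145,190:250],None,fx=6,fy=6,interpolation=cv2.INTER_CUBIC)
cv2.imwrite("pics/d2.png",np.hstack([i1,i2]))
```

```text
[487.50942106 177.82806039 265.47072344] [-3.14151809e+00  1.17835014e-03  1.31357256e+00] 15.971555203938566 [ 0.60581274 -0.97206714 -1.62093089]
[487.55331826 178.0273189  265.57166829] [3.14154589e+00 8.45627007e-04 1.31365047e+00] 15.53345020251862 [-0.49377494 -0.23211686 -1.47751047]
[487.58041684 178.2995596  265.60882347] [3.14145841e+00 5.72290085e-04 1.31396017e+00] 15.70945225852418 [ 0.4314247  -0.41151255 -1.133561  ]
```

View pics/d1.png

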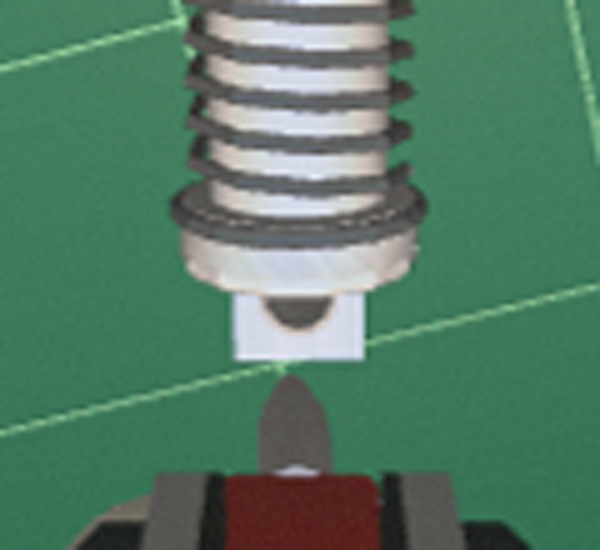

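View pics/d2.png

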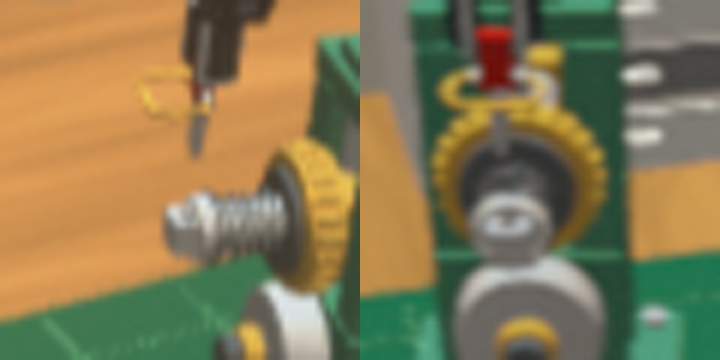

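Run:
```python
from h import *
a=load("scene6");b=load("side6")
g=lambda D,p,x0,y0:((proj(D,p)-[x0,y0])*6+2.5).round(0)
for n,p in (("frontmid",(484.7,167.25,184)),("hole",(487.2,176.9,184)),("tip",(486.6,176.6,215)),("end centre",(484.7,167.25,174)),("headtop",(487.5,177,277))):
    print(n,g(a,p,285,110),g(b,p,190,85)+[360,0])
crop(a,305,125,35,35,16,"pics/e1.png");crop(b,200,95,35,40,14,"pics/e2.png")
```

```text
frontmid [169. 213.] [508. 226.]
hole [187. 211.] [510. 216.]
tip [191. 160.] [504. 157.]
end centre [167. 229.] [509. 245.]
headtop [205.  55.] [496.  31.]
```

View pics/e1.png

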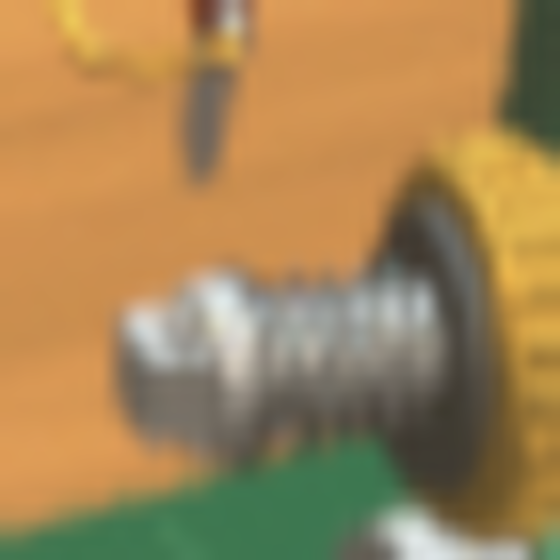

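View pics/e2.png

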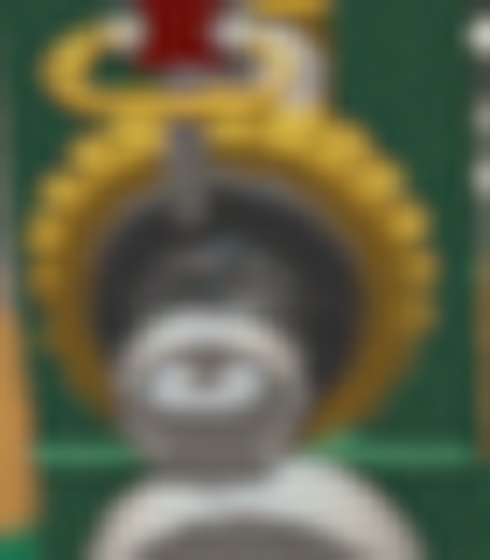

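Both views put the tip about 1.3 mm off in machine -x; y is fine. I'll shift by that much and go down to just above the flat.

>>> servo_tool(commands=[0, 0.05, 0.2, 0, 1, 0, 0.05, 0.5, 0, 1, 0, 0.05, 0.75, 0, 1, 0, 0.05, 0.9, 0, 1, 0, 0.05, 0.9, 0, 1, 0, 0.05, 0.9, 0, 1])

```text
clock: 6.28
eef_pos: [488.5, 179.1, 242.6]
tool_rot: [-3.141, 0.0, 1.316]
force: [0.6, 0.3, -0.4]
width: 15.8
```

```bash
cat > look.py <<'E'
import sys,cv2,numpy as np
from cell import ctrl
from h import *
k=sys.argv[1]
D={n:ctrl.get_image(n) for n in ("wrist","scene","side")}
for n in D: np.savez(f"{n}{k}.npz",**D[n])
s=ctrl.read_state();print(s["clock"],s["eef_pos"].round(2),s["tool_rot"].round(4),round(s["width"],1),s["force"].round(2),s["torque"].round(3))
A=D["scene"]["img"][120:165,300:345];B=D["side"]["img"][90:135,195:240];C=D["wrist"]["img"][135:285,180:330]
f=lambda i,n:cv2.resize(i,(n,n),interpolation=cv2.INTER_CUBIC)
cv2.imwrite(f"pics/L{k}.png",np.hstack([f(A,266),f(B,266),f(C,266)]) if len(sys.argv)<3 else np.hstack([f(A,400),f(B,400)]))
cv2.imwrite(f"pics/LW{k}.png",f(C,600))
E
python3 look.py 7 x
```

```text
6.4333 [488.98 179.33 243.26] [ 3.1412e+00 -3.0000e-04  1.3157e+00] 15.6 [-0.47  0.2  -0.37] [ 0.003  0.002 -0.016]
```

View pics/L7.png

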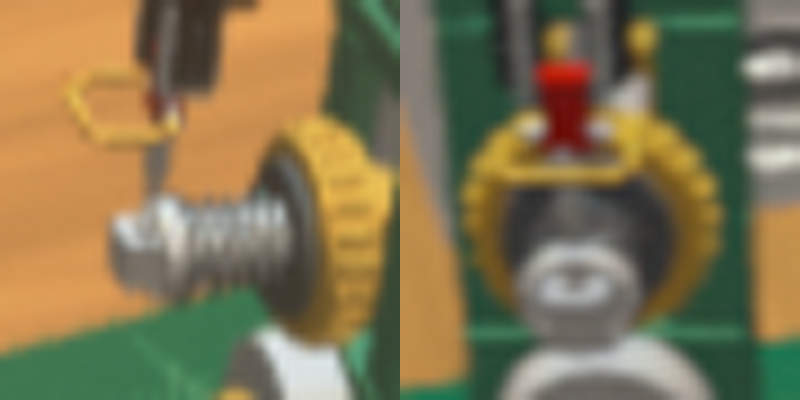

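View pics/LW7.png

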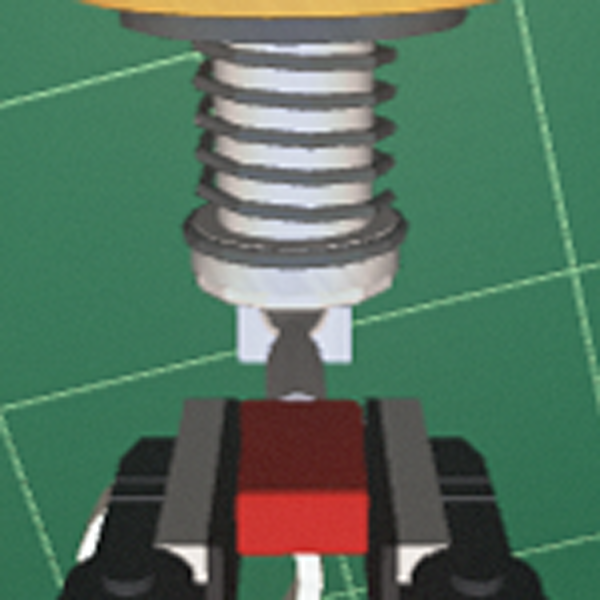

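The tip is centred over the hole in the wrist view (x≈295 for both in the crop). I'll go down slowly and watch the force.

>>> servo_tool(commands=[-0.03, 0, 0.05, 0, 1, -0.03, 0, 0.1, 0, 1, -0.03, 0, 0.15, 0, 1, -0.03, 0, 0.2, 0, 1, -0.03, 0, 0.2, 0, 1])

```text
clock: 6.85
eef_pos: [488.5, 178.3, 237.8]
tool_rot: [-3.141, 0.0, 1.316]
force: [-0.6, 0.2, -1.1]
width: 15.9
```

>>> servo_tool(commands=[0, 0, 0.04, 0, 1, 0, 0, 0.08, 0, 1, 0, 0, 0.12, 0, 1, 0, 0, 0.16, 0, 1, 0, 0, 0.16, 0, 1])

```text
clock: 7.27
eef_pos: [488.5, 178.3, 233.8]
tool_rot: [-3.141, 0.0, 1.316]
force: [-0.3, -0.6, -1.7]
width: 15.6
```

```bash
python3 look.py 8 x
```

```text
7.4167 [488.59 178.38 234.05] [-3.1416e+00  1.0000e-04  1.3155e+00] 15.7 [ 0.09  0.36 -1.06] [-0.09   0.042  0.022]
```

View pics/L8.png

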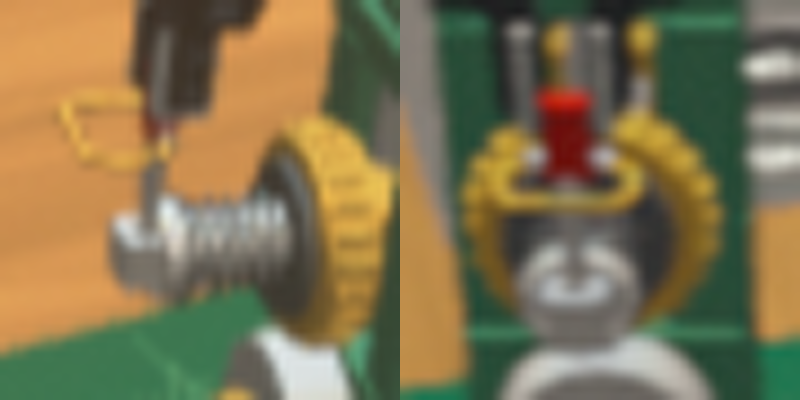

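View pics/LW8.png

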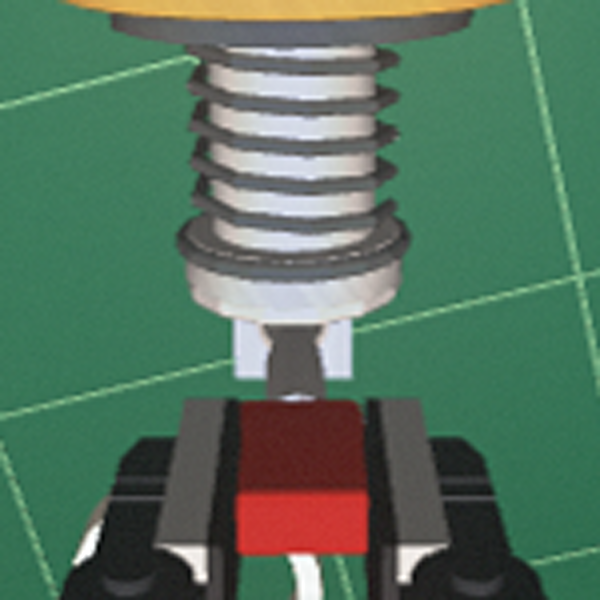

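>>> servo_tool(commands=[0, 0, 0.04, 0, 1, 0, 0, 0.08, 0, 1, 0, 0, 0.12, 0, 1, 0, 0, 0.12, 0, 1])

```text
clock: 7.75
eef_pos: [488.5, 178.2, 230.8]
tool_rot: [-3.141, 0.0, 1.315]
force: [-0.2, -0.7, -1.4]
width: 15.7
```

>>> servo_tool(commands=[0, 0, 0.04, 0, 1, 0, 0, 0.08, 0, 1, 0, 0, 0.12, 0, 1, 0, 0, 0.12, 0, 1])

```text
clock: 8.08
eef_pos: [488.4, 178.2, 227.8]
tool_rot: [-3.141, 0.0, 1.316]
force: [-0.2, -0.9, -2.6]
width: 15.6
```

>>> servo_tool(commands=[0, 0, 0.04, 0, 1, 0, 0, 0.08, 0, 1, 0, 0, 0.08, 0, 1])

```text
clock: 8.33
eef_pos: [488.3, 178.3, 225.7]
tool_rot: [-3.141, 0.0, 1.316]
force: [0.1, 0.2, -2.1]
width: 15.6
```

>>> servo_tool(commands=[0, 0, 0.04, 0, 1, 0, 0, 0.08, 0, 1, 0, 0, 0.08, 0, 1])

```text
clock: 8.58
eef_pos: [488.5, 177.8, 223.8]
tool_rot: [-3.141, 0.001, 1.315]
force: [0.1, -2.0, -2.7]
width: 16.1
```

```bash
python3 look.py 9 x
```

```text
8.7333 [488.56 177.91 223.84] [-3.1414e+00  7.0000e-04  1.3152e+00] 15.6 [-0.76 -1.54 -2.26] [-0.532  0.04   0.022]
```

View pics/L9.png

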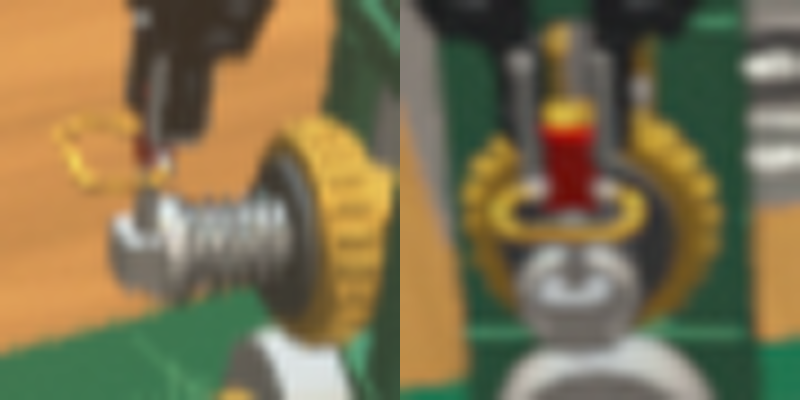

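View pics/LW9.png

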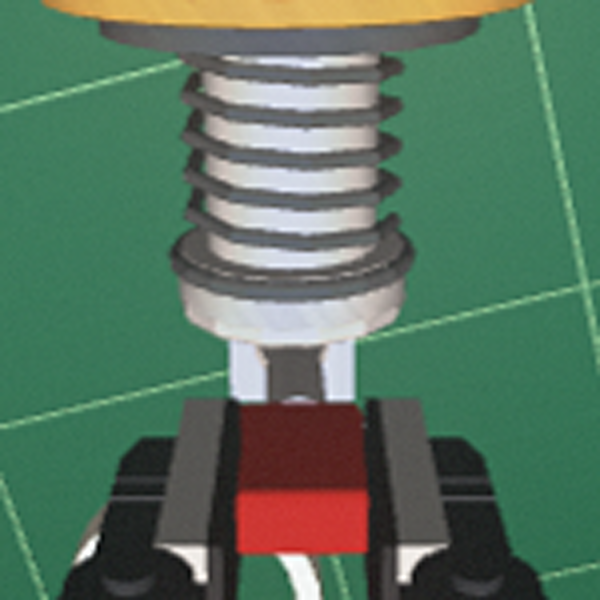

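The pin is entering, and the collar is beginning to push in -y. Continuing in small steps.

>>> servo_tool(commands=[0, 0, 0.04, 0, 1, 0, 0, 0.08, 0, 1, 0, 0, 0.08, 0, 1])

```text
clock: 8.98
eef_pos: [488.7, 178.1, 222.0]
tool_rot: [3.141, 0.0, 1.315]
force: [0.2, -3.0, -0.5]
width: 15.6
```

>>> servo_tool(commands=[0, 0, 0.04, 0, 1, 0, 0, 0.08, 0, 1, 0, 0, 0.08, 0, 1])

```text
clock: 9.23
eef_pos: [488.7, 178.3, 220.1]
tool_rot: [3.141, 0.0, 1.315]
force: [-0.6, -1.8, 0.3]
width: 15.5
```

>>> servo_tool(commands=[0, 0, 0.04, 0, 1, 0, 0, 0.08, 0, 1, 0, 0, 0.08, 0, 1])

```text
clock: 9.48
eef_pos: [488.6, 178.4, 218.2]
tool_rot: [3.141, 0.0, 1.316]
force: [-1.9, -2.7, 2.1]
width: 15.7
```

>>> servo_tool(commands=[0, 0, 0.04, 0, 1, 0, 0, 0.08, 0, 1, 0, 0, 0.08, 0, 1])

```text
clock: 9.73
eef_pos: [488.6, 178.4, 216.3]
tool_rot: [3.141, -0.0, 1.316]
force: [-1.0, -3.1, 3.2]
width: 15.5
```

>>> servo_tool(commands=[0, 0, 0.04, 0, 1, 0, 0, 0.08, 0, 1, 0, 0, 0.08, 0, 1])

```text
clock: 9.98
eef_pos: [488.6, 178.4, 214.2]
tool_rot: [3.142, 0.0, 1.315]
force: [-1.5, -3.1, 3.4]
width: 15.9
```

```bash
python3 look.py 10 x
```

```text
10.1333 [488.53 178.38 213.99] [-3.1414e+00  1.0000e-04  1.3155e+00] 15.9 [-1.66 -2.54  3.47] [-0.721  0.313 -0.035]
```

View pics/L10.png

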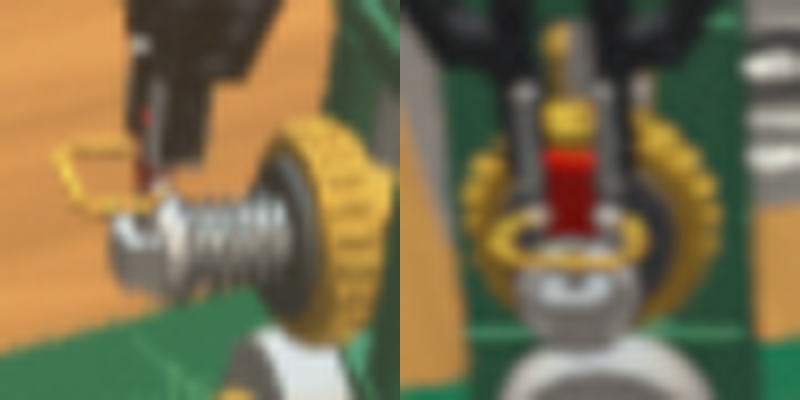

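View pics/LW10.png

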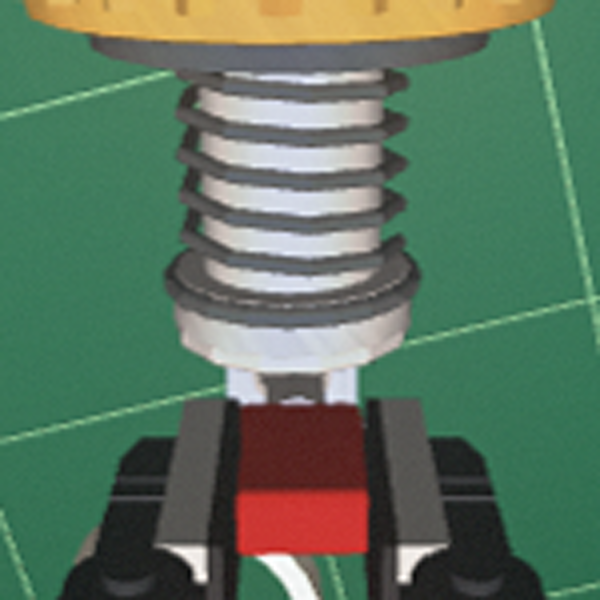

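Going well: forces are under 4 N and the grip is unchanged. Continuing.

>>> servo_tool(commands=[0, -0.015, 0.04, 0, 1, 0, -0.015, 0.08, 0, 1, 0, -0.015, 0.12, 0, 1, 0, -0.015, 0.12, 0, 1])

```text
clock: 10.47
eef_pos: [488.3, 178.4, 211.1]
tool_rot: [3.141, 0.0, 1.315]
force: [-1.1, -4.5, 2.1]
width: 15.7
```

>>> servo_tool(commands=[0, 0, 0.04, 0, 1, 0, 0, 0.08, 0, 1, 0, 0, 0.12, 0, 1, 0, 0, 0.12, 0, 1])

```text
clock: 10.8
eef_pos: [488.3, 178.3, 208.1]
tool_rot: [3.141, 0.0, 1.315]
force: [-0.9, -3.7, 3.0]
width: 15.7
```

>>> servo_tool(commands=[0, 0, 0.04, 0, 1, 0, 0, 0.08, 0, 1, 0, 0, 0.08, 0, 1])

```text
clock: 11.05
eef_pos: [488.3, 178.2, 206.0]
tool_rot: [3.142, 0.0, 1.315]
force: [-1.1, -4.0, 2.4]
width: 16.2
```

```bash
python3 look.py 11 x
```

```text
11.2 [488.21 178.23 205.82] [-3.1414e+00  4.0000e-04  1.3154e+00] 15.6 [ 0.35 -4.34  2.08] [-0.99   0.267 -0.001]
```

View pics/L11.png

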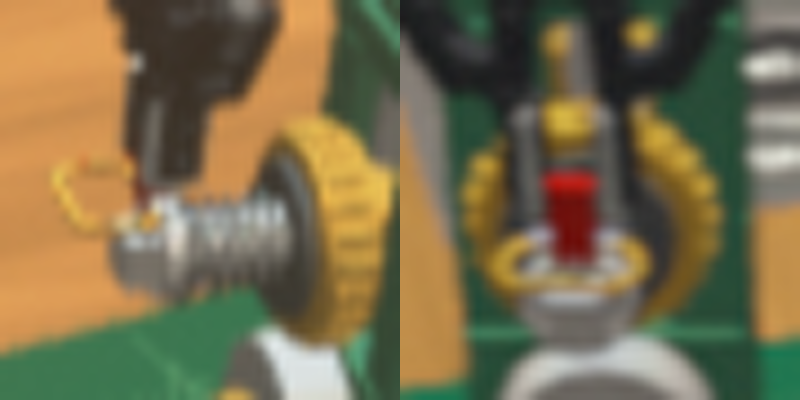

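View pics/LW11.png

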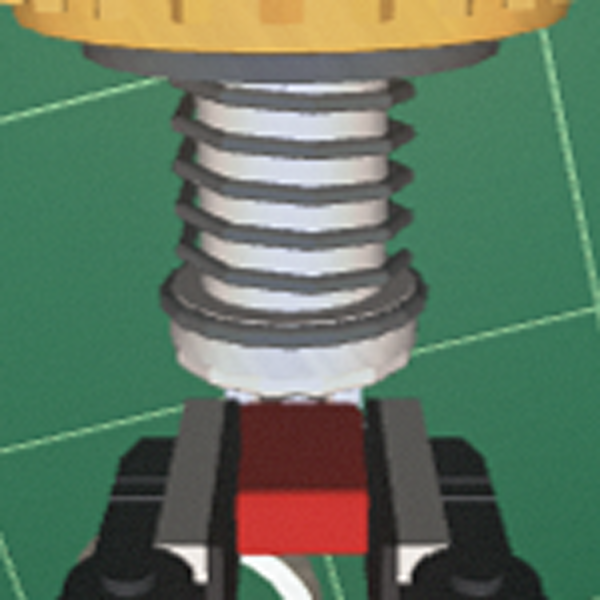

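>>> servo_tool(commands=[0, 0, 0.04, 0, 1, 0, 0, 0.08, 0, 1, 0, 0, 0.08, 0, 1])

```text
clock: 11.45
eef_pos: [488.3, 178.3, 204.2]
tool_rot: [3.141, 0.0, 1.315]
force: [-1.3, -4.5, 4.8]
width: 15.7
```

>>> servo_tool(commands=[0, 0, 0.04, 0, 1, 0, 0, 0.08, 0, 1, 0, 0, 0.08, 0, 1])

```text
clock: 11.7
eef_pos: [488.4, 178.2, 202.4]
tool_rot: [3.141, 0.0, 1.315]
force: [-1.6, -5.1, 5.8]
width: 15.6
```

>>> servo_tool(commands=[0, 0, 0.04, 0, 1, 0, 0, 0.04, 0, 1])

```text
clock: 11.87
eef_pos: [488.3, 178.1, 201.2]
tool_rot: [3.141, 0.001, 1.315]
force: [-1.1, -4.8, 4.2]
width: 15.9
```

```bash
python3 look.py 12 x
```

```text
12.0167 [488.27 178.18 201.18] [3.1415e+00 5.0000e-04 1.3153e+00] 15.7 [-2.37 -4.38  4.86] [-1.096  0.345  0.003]
```

View pics/L12.png

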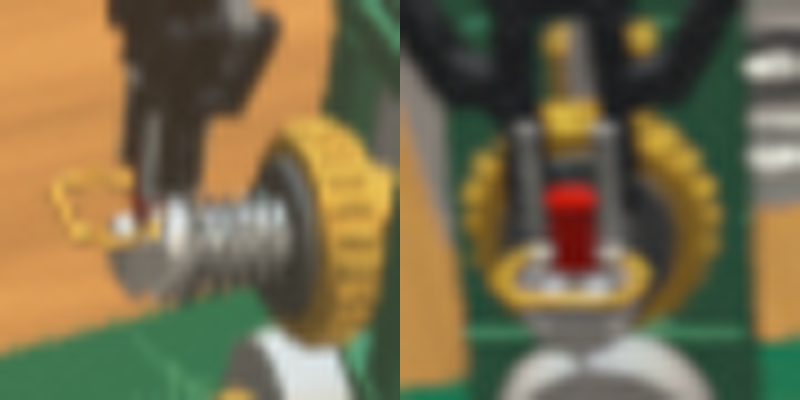

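View pics/LW12.png

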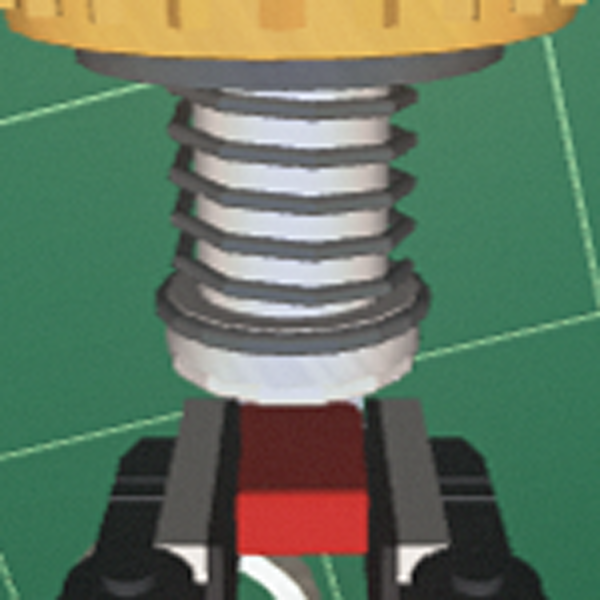

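>>> servo_tool(commands=[0, 0, 0.03, 0, 1, 0, 0, 0.03, 0, 1])

```text
clock: 12.18
eef_pos: [488.2, 178.1, 200.4]
tool_rot: [3.141, 0.001, 1.315]
force: [-0.8, -5.1, 4.4]
width: 15.9
```

>>> servo_tool(commands=[0, 0, 0.03, 0, 1, 0, 0, 0.03, 0, 1])

```text
clock: 12.35
eef_pos: [488.2, 178.1, 199.7]
tool_rot: [3.142, 0.001, 1.315]
force: [-1.0, -4.6, 5.5]
width: 16.0
```

>>> servo_tool(commands=[0, 0, 0.03, 0, 1, 0, 0, 0.03, 0, 1])

```text
clock: 12.52
eef_pos: [488.2, 178.1, 198.9]
tool_rot: [-3.142, 0.001, 1.315]
force: [-1.6, -4.7, 5.3]
width: 15.8
```

>>> servo_tool(commands=[0, 0, 0.03, 0, 1, 0, 0, 0.03, 0, 1])

```text
clock: 12.68
eef_pos: [488.2, 178.1, 198.1]
tool_rot: [-3.142, 0.001, 1.315]
force: [-2.1, -4.9, 5.8]
width: 15.9
```

>>> servo_tool(commands=[0, 0, 0.03, 0, 1, 0, 0, 0.03, 0, 1])

```text
clock: 12.85
eef_pos: [488.1, 178.1, 197.4]
tool_rot: [-3.142, 0.001, 1.315]
force: [-2.0, -4.3, 4.0]
width: 16.1
```

```bash
python3 look.py 13 x
```

```text
13.0 [488.14 178.05 197.37] [-3.1415e+00  8.0000e-04  1.3153e+00] 15.8 [-0.96 -4.73  5.76] [-1.161  0.405  0.093]
```

View pics/L13.png

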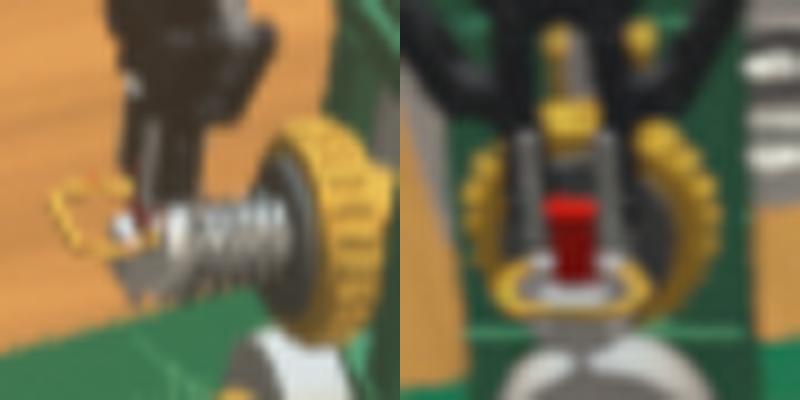

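No shoulder contact yet, so I'm continuing in fine steps.

>>> servo_tool(commands=[0, 0, 0.03, 0, 1, 0, 0, 0.03, 0, 1])

```text
clock: 13.17
eef_pos: [488.2, 178.1, 196.9]
tool_rot: [3.141, 0.001, 1.315]
force: [-2.4, -6.1, 7.6]
width: 15.7
```

>>> servo_tool(commands=[0, 0, 0.03, 0, 1, 0, 0, 0.03, 0, 1])

```text
clock: 13.33
eef_pos: [488.4, 178.0, 196.6]
tool_rot: [3.141, 0.001, 1.315]
force: [-3.5, -5.9, 11.4]
width: 15.7
```

>>> servo_tool(commands=[0, 0, 0.03, 0, 1, 0, 0, 0.03, 0, 1])

```text
clock: 13.5
eef_pos: [488.5, 178.1, 196.5]
tool_rot: [3.14, 0.0, 1.315]
force: [-3.4, -6.9, 16.6]
width: 15.4
```

>>> servo_tool(commands=[0, 0, 0.03, 0, 1, 0, 0, 0.03, 0, 1])

```text
clock: 13.67
eef_pos: [488.6, 178.1, 196.4]
tool_rot: [3.14, 0.0, 1.315]
force: [-4.5, -6.9, 22.2]
width: 15.6
```

```bash
python3 look.py 14 x
python3 - <<'E'
from h import *
b=load("side14");a=load("scene14")
crop(b,200,100,35,40,14,"pics/f2.png");crop(a,300,125,40,35,14,"pics/f1.png")
E
```

```text
13.8167 [488.63 178.1  196.42] [3.1397e+00 3.0000e-04 1.3150e+00] 15.7 [-3.57 -6.89 20.79] [-1.531  1.186  0.042]
```

View pics/f2.png

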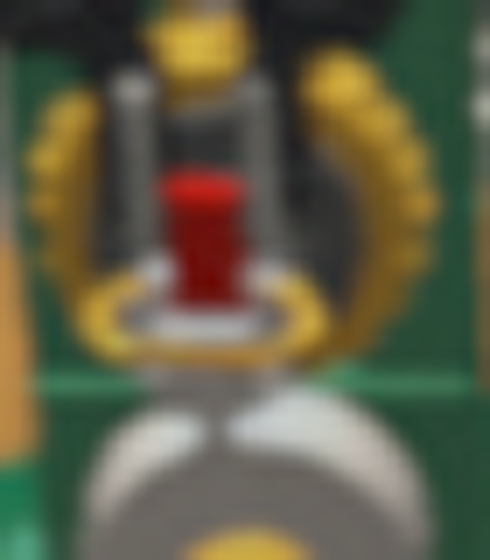

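View pics/f1.png

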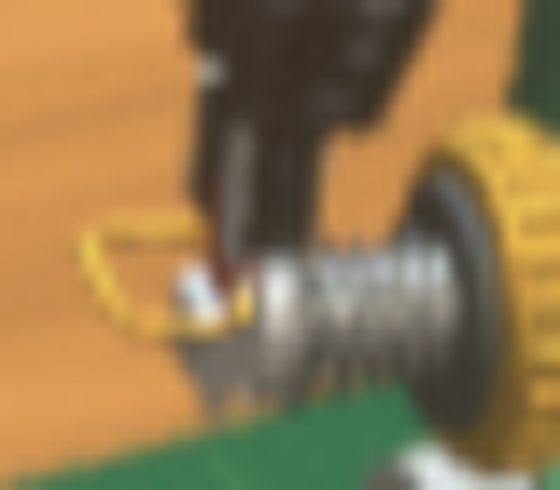

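The shoulder is on the flat: it stopped at TCP z 196.4 with force rising to about 21 N, and the side view shows the head on the shaft with no gap. I'll ease the load and release.

>>> servo_tool(commands=[0, -0.01, -0.03, 0, 1, 0, -0.01, -0.06, 0, 1, 0, -0.01, -0.06, 0, 1])

```text
clock: 14.07
eef_pos: [488.4, 178.0, 196.6]
tool_rot: [3.14, 0.0, 1.315]
force: [-2.1, -6.5, 9.6]
width: 15.7
```

>>> servo_tool(commands=[0, 0, 0, 0, 0.6, 0, 0, 0, 0, 0.5, 0, 0, 0, 0, 0.5, 0, 0, 0, 0, 0.5, 0, 0, 0, 0, 0.5])

```text
clock: 14.48
eef_pos: [488.0, 179.3, 195.7]
tool_rot: [-3.141, -0.001, 1.316]
force: [-0.6, -0.6, -0.6]
width: 42.6
```

```bash
python3 look.py 15 x
python3 - <<'E'
from h import *
b=load("side15");a=load("wrist15")
crop(b,200,100,35,40,14,"pics/g2.png")
E
```

```text
14.6333 [488.01 178.86 195.73] [-3.1415e+00 -3.0000e-04  1.3158e+00] 42.8 [ 0.7  -0.2   0.38] [0.008 0.014 0.022]
```

View pics/g2.png

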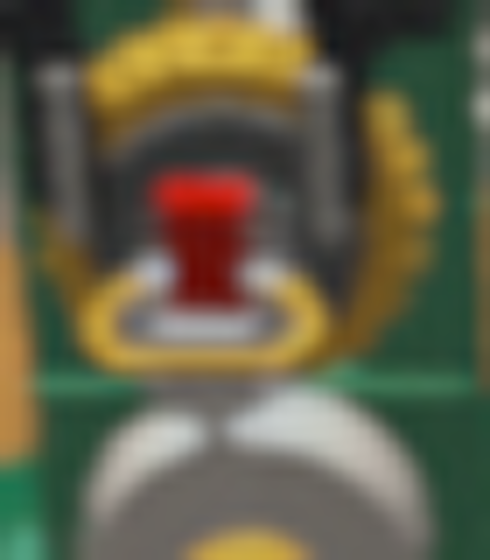

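View pics/LW15.png

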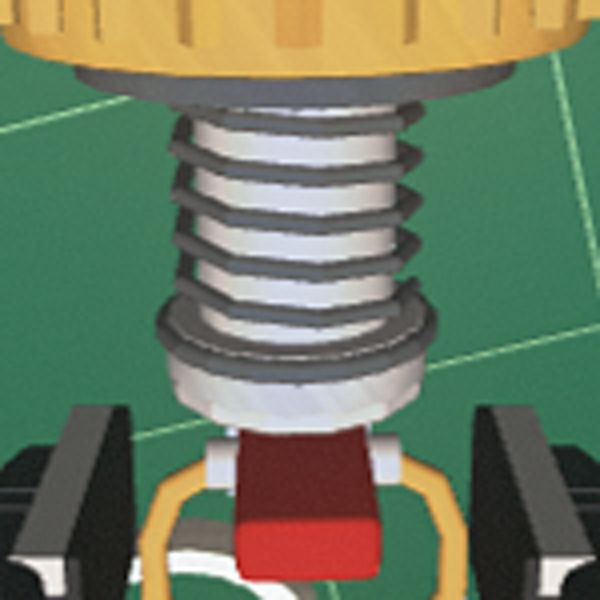

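The pin is released and stands seated, with the ring open and level. I'll lift, move out past the shaft end and close the fingers.

>>> servo_tool(commands=[0, 0, -0.4, 0, 0.5, 0, 0, -1, 0, 0.5, 0, 0, -1.6, 0, 0.5, 0, 0, -2, 0, 0.5, -0.7, 0, -2, 0, 1, -1.32, 0, -2, 0, 1, -1.32, 0, -2, 0, 1, -1.32, 0, -2, 0, 1, -1.32, 0, -2, 0, 1])

```text
clock: 15.38
eef_pos: [480.0, 147.5, 246.2]
tool_rot: [3.141, -0.001, 1.316]
force: [0.1, 0.1, 0.2]
width: 0.1
```

```bash
python3 look.py 16 x;python3 - <<'E'
from h import *
cv2.imwrite("pics/W16.png",load("wrist16")["img"])
E
```

```text
15.5333 [479.78 147.66 245.86] [-3.1416e+00 -6.0000e-04  1.3168e+00] -0.1 [-0.39  0.4   0.56] [ 0.008 -0.012 -0.016]
```

View pics/W16.png

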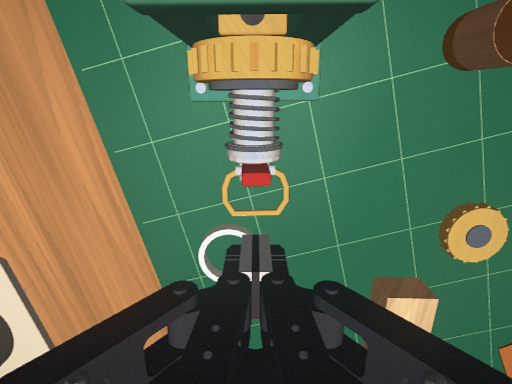

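View pics/L16.png

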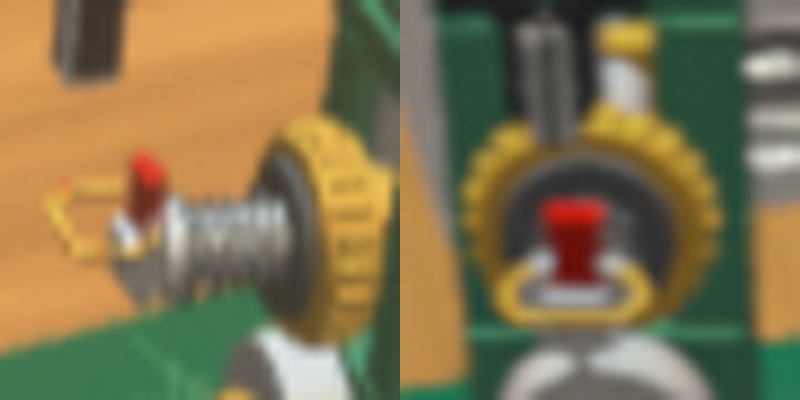

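The pin stands in the shaft with its ring out, the free end at about (256,213) in the wrist view. I'll measure the fingertip against it.

Run:
```python
from h import *
w=load("wrist16");im=w["img"].astype(int)
y=(im[...,2]>150)&(im[...,1]>100)&(im[...,0]<110);y[:195]=0;y[222:]=0;y[:,:240]=0;y[:,275:]=0
v,u=np.nonzero(y);print(u.mean(),v.mean(),v.min(),v.max(),np.polyfit(u,v,1))
p=onz(w,(u.mean(),v.mean()),186.5);e=np.array([479.8,147.6,0]);d=(p-e)
x=np.array([.252,.968,0]);yt=np.array([.968,-.252,0]);print(p,d@x,d@yt)
h=onz(w,(256,178.5),208);print("head top",h,(p-h)@x,(p-h)@yt)
```

```text
257.0 212.5595238095238 210 215 [-3.91467151e-02  2.22620230e+02]
[481.24120866 145.1043183  186.5       ] -2.052635302729741 2.0240017706319704
head top [488.15291773 174.85279539 208.        ] -30.538276507829167 0.806081843980271
```

>>> servo_tool(commands=[-0.04, 0.06, 0.5, 0, 1, -0.04, 0.06, 1.1, 0, 1, -0.04, 0.06, 1.7, 0, 1, -0.04, 0.06, 2, 0, 1, -0.04, 0.06, 2, 0, 1, -0.04, 0.06, 2, 0, 1])

```text
clock: 16.03
eef_pos: [480.9, 145.8, 195.8]
tool_rot: [-3.141, -0.0, 1.316]
force: [1.2, 0.2, 1.1]
width: -0.0
```

>>> servo_tool(commands=[0, 0, 0.1, 0, 1, 0, 0, 0.2, 0, 1, 0, 0, 0.3, 0, 1, 0, 0, 0.4, 0, 1, 0, 0, 0.4, 0, 1])

```text
clock: 16.45
eef_pos: [481.1, 145.4, 185.8]
tool_rot: [3.141, -0.0, 1.316]
force: [0.8, 0.6, 1.8]
width: 0.0
```

```bash
python3 look.py 17 x
```

```text
16.6 [481.07 145.39 186.03] [ 3.1411e+00 -3.0000e-04  1.3155e+00] 0.1 [ 0.61 -0.38  1.42] [-0.007 -0.04  -0.009]
```

View pics/L17.png

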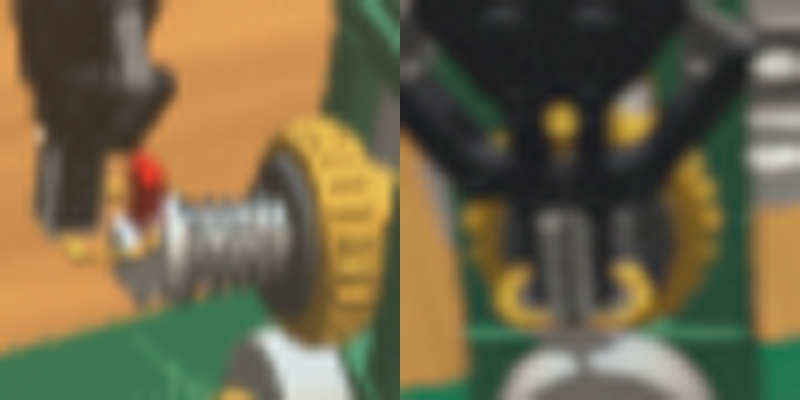

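The fingertips rest on the ring's free end (about 1.5 N). Pressing on down.

>>> servo_tool(commands=[0, 0, 0.08, 0, 1, 0, 0, 0.16, 0, 1, 0, 0, 0.24, 0, 1, 0, 0, 0.32, 0, 1, 0, 0, 0.32, 0, 1])

```text
clock: 17.02
eef_pos: [481.0, 145.8, 177.6]
tool_rot: [3.142, -0.001, 1.316]
force: [0.7, 1.7, 2.1]
width: 0.1
```

>>> servo_tool(commands=[0, 0, 0.08, 0, 1, 0, 0, 0.16, 0, 1, 0, 0, 0.2, 0, 1, 0, 0, 0.2, 0, 1])

```text
clock: 17.35
eef_pos: [480.7, 145.1, 172.5]
tool_rot: [-3.141, 0.001, 1.316]
force: [0.3, 0.2, 0.8]
width: 0.1
```

>>> servo_tool(commands=[0, 0, 0.06, 0, 1, 0, 0, 0.12, 0, 1, 0, 0, 0.12, 0, 1])

```text
clock: 17.6
eef_pos: [480.7, 145.1, 169.5]
tool_rot: [-3.141, 0.0, 1.316]
force: [-0.4, 0.2, 0.8]
width: -0.3
```

```bash
python3 look.py 18 x
```

```text
17.75 [480.5  144.68 169.57] [-3.1409e+00  1.2000e-03  1.3153e+00] -0.1 [ 0.76 -0.07  1.8 ] [ 0.11  -0.039 -0.01 ]
```

View pics/L18.png

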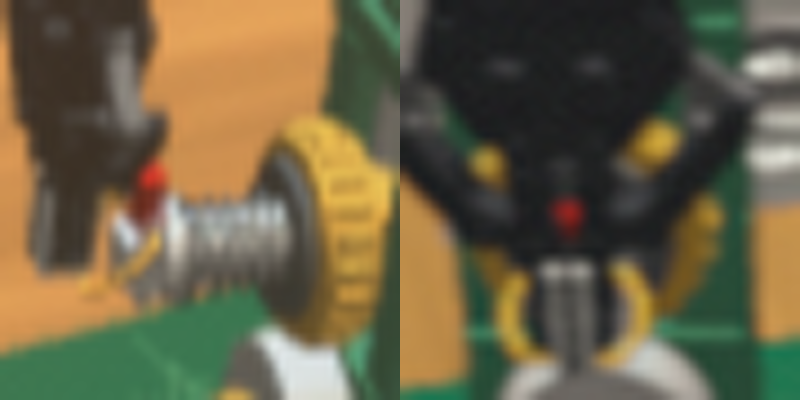

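>>> servo_tool(commands=[0, 0, 0.06, 0, 1, 0, 0, 0.06, 0, 1])

```text
clock: 17.92
eef_pos: [480.7, 145.2, 168.1]
tool_rot: [-3.141, 0.0, 1.315]
force: [0.2, -0.1, 0.5]
width: 0.1
```

>>> servo_tool(commands=[0, 0, 0.06, 0, 1, 0, 0, 0.06, 0, 1])

```text
clock: 18.08
eef_pos: [480.6, 145.0, 166.5]
tool_rot: [-3.141, 0.001, 1.316]
force: [-0.1, -0.1, 0.1]
width: -0.0
```

```bash
python3 look.py 19 x
```

```text
18.2333 [480.53 144.82 166.56] [-3.1409e+00  1.0000e-03  1.3154e+00] -0.3 [-0.72  0.09  0.27] [-0.053 -0.039  0.013]
```

View pics/L19.png

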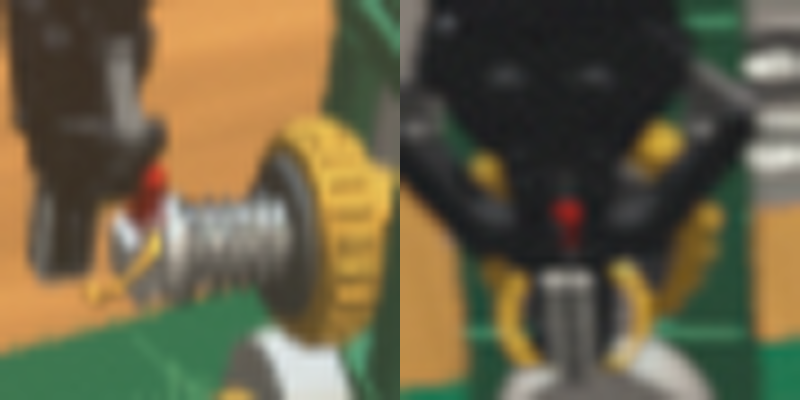

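View pics/LW19.png

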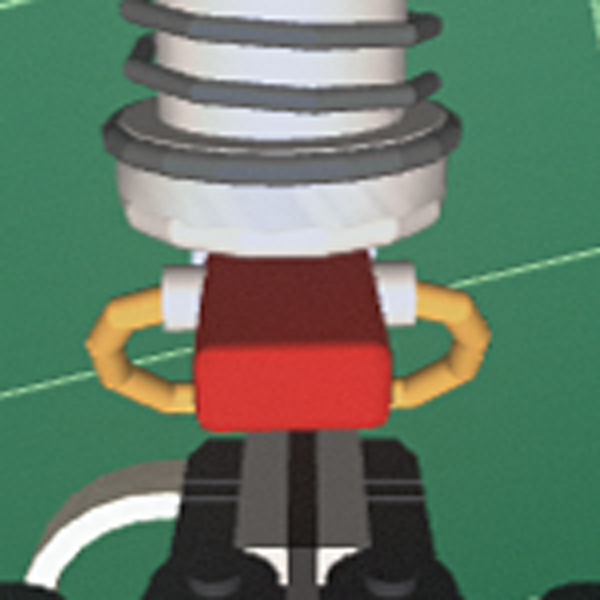

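>>> servo_tool(commands=[0, 0, 0.06, 0, 1, 0, 0, 0.06, 0, 1])

```text
clock: 18.4
eef_pos: [480.6, 145.0, 165.0]
tool_rot: [-3.141, 0.001, 1.315]
force: [-0.1, -0.2, -0.2]
width: 0.1
```

>>> servo_tool(commands=[0, 0, 0.06, 0, 1, 0, 0, 0.06, 0, 1])

```text
clock: 18.57
eef_pos: [480.7, 145.2, 163.6]
tool_rot: [-3.141, 0.0, 1.316]
force: [-0.2, 0.1, 0.1]
width: -0.2
```

```bash
python3 look.py 20 x
```

```text
18.7167 [480.83 145.28 163.75] [-3.1415e+00  1.0000e-04  1.3156e+00] 0.1 [ 0.6  -0.   -0.53] [ 0.053 -0.04   0.007]
```

View pics/L20.png

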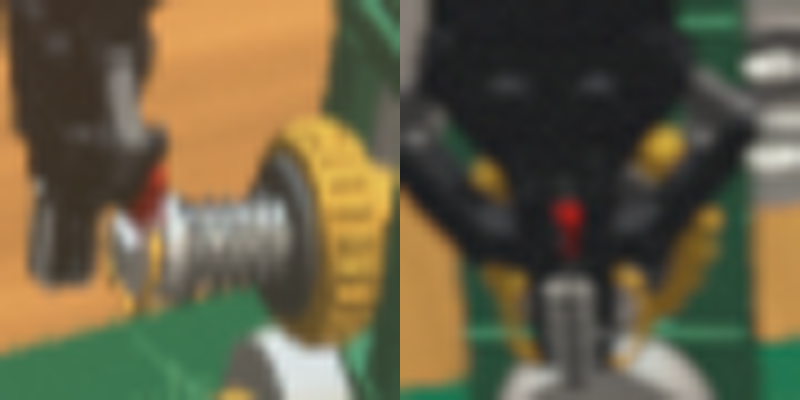

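View pics/LW20.png

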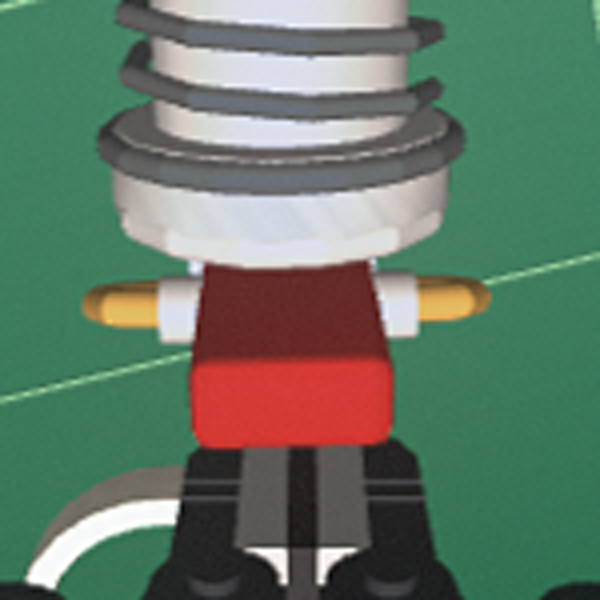

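The ring snapped: in the wrist view its arms now stand nearly vertical below the hinge. I'll back out and up, then check.

>>> servo_tool(commands=[-0.4, 0, 0, 0, 1, -0.9, 0, -0.2, 0, 1, -1.4, 0, -1, 0, 1, -2.2, 0, -2, 0, 1, -3, 0, -3, 0, 1, -3.6, 0, -4, 0, 1, -3.6, 0, -4.5, 0, 1, -3.6, 0, -4.5, 0, 1, -3.6, 0, -4.5, 0, 1])

```text
clock: 19.47
eef_pos: [458.2, 57.7, 276.7]
tool_rot: [3.14, -0.0, 1.315]
force: [-0.8, -0.7, -0.4]
width: -0.0
```

```bash
python3 look.py 21 x;python3 - <<'E'
from h import *
w=load("wrist21");cv2.imwrite("pics/W21.png",w["img"]);crop(load("side21"),200,100,35,40,14,"pics/h2.png");crop(load("scene21"),300,125,40,40,14,"pics/h1.png")
E
```

```text
19.6167 [457.32  58.34 275.21] [-3.1395e+00  8.0000e-04  1.3164e+00] -0.2 [-0.32 -0.79  0.49] [ 0.007  0.007 -0.028]
```

View pics/h1.png

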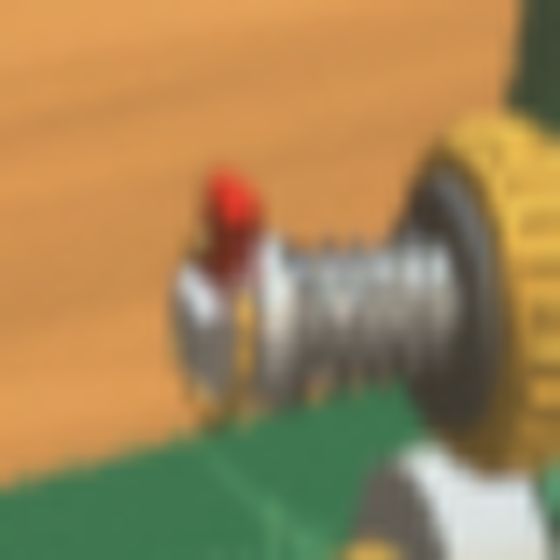

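View pics/h2.png

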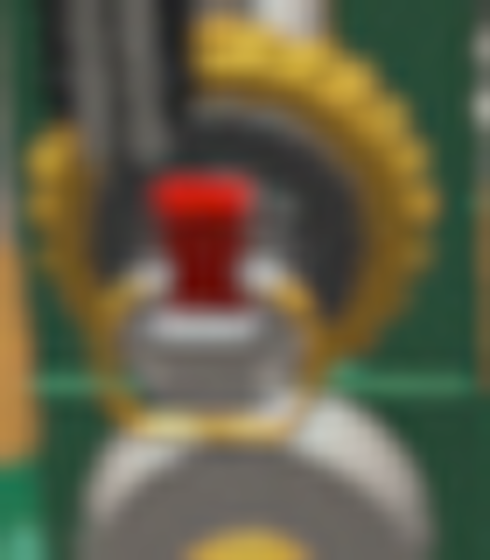

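View pics/W21.png

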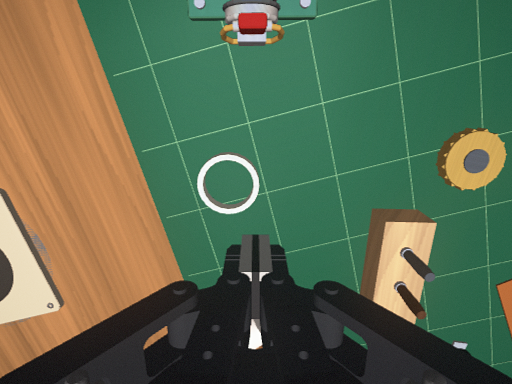

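The ring appears shut beneath the shaft end. I'll check the angle against the 1.2 rad catch position by projecting the ring's end.

Run:
```python
from h import *
a=load("scene21");b=load("side21");w=load("wrist21")
# head top centre from wrist & others
def red(D,box,t=150):
    x0,y0,x1,y1=box;im=D["img"].astype(int);m=(im[...,2]>t)&(im[...,1]<75)&(im[...,0]<75);q=np.zeros_like(m);q[y0:y1,x0:x1]=m[y0:y1,x0:x1];v,u=np.nonzero(q);return u.mean(),v.mean(),len(u)
for n,D,bx in(("scene",a,(305,130,325,150)),("side",b,(205,108,225,125)),("wrist",w,(230,5,280,45))): print(n,red(D,bx))
rw=red(w,(230,5,280,45));ht=onz(w,rw[:2],208.4);print(ht)
ym=np.array([.25,.968,0]);z=np.array([0,0,1.]);xm=np.array([.968,-.25,0])
for nm,D,x0,y0 in(("scene",a,300,125),("side",b,200,100)):
  print(nm,"headtop",((proj(D,ht)-[x0,y0])*14+6.5).round())
  for ang in(1.2,1.37):
    hinge=ht-22*z; far=hinge-31*np.cos(ang)*ym-31*np.sin(ang)*z
    print(ang,[((proj(D,far+s*xm)-[x0,y0])*14+6.5).round() for s in(-15,0,15)])
cv2.imwrite("pics/k.png",cv2.resize(w["img"][0:60,205:305],None,fx=7,fy=7,interpolation=cv2.INTER_CUBIC))
f=lambda x,y:((np.array([x,y])))
for ang in(1.2,1.37):
    far=ht-22*z-31*np.cos(ang)*ym-31*np.sin(ang)*z;print("wrist",ang,(proj(w,far)-[205,0])*7+3)
```

```text
scene (np.float64(316.0), np.float64(139.0), 7)
side (np.float64(214.23076923076923), np.float64(113.46153846153847), 13)
wrist (np.float64(252.338199513382), np.float64(20.05839416058394), 411)
[487.57961139 174.72875084 208.4       ]
scene headtop [229. 193.]
1.2 [array([142., 355.]), array([161., 388.]), array([181., 423.])]
1.37 [array([162., 358.]), array([181., 392.]), array([201., 426.])]
side headtop [205. 189.]
1.2 [array([145., 442.]), array([218., 441.]), array([292., 440.])]
1.37 [array([147., 436.]), array([220., 436.]), array([293., 435.])]
wrist 1.2 [338.28538747 361.57958521]
wrist 1.37 [338.13614808 313.93564183]
```

View pics/k.png

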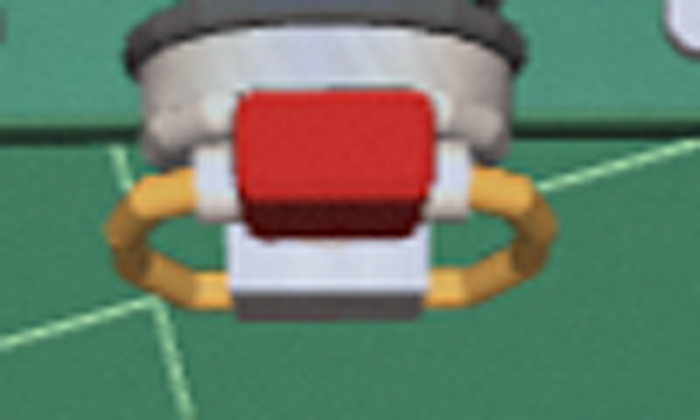

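The ring's free end passes under the shaft at crop row ≈293. A shut ring should show at about 314 and a caught one at about 362, so it is fully shut. The robot is clear of everything, so I'm handing in.

Run:
```python
from cell import ctrl
print(ctrl.finish_job())
```

```text
the job is handed in; nothing more can be done
None
```

The linchpin is through the shaft hole with its head down on the shaft, and the ring is snapped shut beneath. I handed the job in at about 20 s of the 70 s allowed; it gives no verdict.

- **Insertion:** I gripped the pin by the upper part of its head, lined it up over the hole with the cameras, and lowered it in small steps. Entry took about 3–6 N. The head stopped moving at tool height 196.4 mm, with force rising to a peak of about 22 N. I then eased the load and let go.
- **Ring:** I pressed its free end down with the closed fingertips, about 2 N, until it snapped shut. Then I backed the arm well away.
- **Final checks:** The pictures show the pin standing in the hole and the ring's end passing under the shaft. Its position fits the shut angle (1.37) and not the 1.2 catch angle. In the last views the arm touches nothing, and the block, punches, tape roll and spare wheel look undisturbed. I did not compare the other bystanders one by one.
- **Disagreements:**
  - The shaft's flat measured 184 mm high by its width in the wrist view but 179 mm by triangulation. Contact came at about 180.4 mm.
  - The gripper read about 15.7 mm on the 18 mm head, probably an offset in its reading.
  - The pin's tip looked 1–2 mm out of line with its head in the wrist view, so I shifted 1.3 mm to allow for it, and it went in freely.

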